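# Put the bench things back in their holders

## Robot

A 7-joint arm with a two-finger parallel gripper is mounted at the origin on the work surface. World frame = base frame: x ahead of the robot, y to its left, z up, the work surface at z = 0. Lengths are in m, angles in rad, forces in N, time in s.
With the tool pointing down it reaches from about 0.425 to 0.875 m from the base axis. Payload 4.7 kg.
Tool frame: the origin (TCP) lies midway between the tips of the shut fingers; the grasp point (between the pads) lies 19 mm behind it; z points along the fingers, y is the direction in which the jaws open and shut (so a half turn about z gives the same grasp; the last joint's range is limited). The gripper opens to 87 mm and grips with 3 to 60 N. Pads are 19 mm wide; open, the fingers measure 117 mm over their backs; the gripper's body (75 mm by 190 mm) begins 51 mm behind the grasp point.
Start: joints at [-1.187, 0.321, -0.07, 1.45, 0.023, 1.371, -0.057], TCP at [0.235, 0.606, 0.223] pointing down, gripper open.
Joint ranges: [-2.86, 2.86], [-0.3, 2.09], [-1.38, 1.24], [0.06, 2.45], [-1.56, 4.7], [0.09, 2.05], [-2.69, 2.69]. Speed limits (rad/s): [2.57, 2.57, 3.14, 3.14, 3.14, 3.14, 3.14].

## Interface

Orientations are given as a rotation vector (axis times angle).
In Python, from bench import * gives the robot as it stands. The module is installed in compiled form; this text tells all that it offers.
- The arm moves only by the tool play_rows, never from a script. Its argument "series" is one flat list of numbers, 7 for each row, row after row: the opening in per cent of the stroke, from 0 (shut) to 100 (fully open), then the shift along the tool's x, y, z in m, then the turn, a rotation vector about the tool's x, y, z in degrees. In form: [fingers, tx, ty, tz, rx, ry, rz, fingers, tx, ty, tz, rx, ry, rz, ...]. A call has 1 to 10 rows; each row is the pose to reach, as a shift and turn from the pose commanded when the call began, along the tool's axes at that moment; what a row does not reach only later rows make up. A row lasts 1/12 s, in which the tool goes at most 41.7 mm and 7.16 degrees, less where a joint would pass 70% of its speed; a pose out of reach is approached as far as the arm can. A call with a gripper value outside its range is refused whole. The fingers move at their own pace and stop on an object; "force" is the grip in N (left out, the last holds). Time passes only in rows, so rows that repeat a pose let the fingers close. It gives the time, the measured TCP pose, the force and the opening at its end, in the units of the state.
- get_state(): the state, without advancing time (a new reading comes with each control period).
- get_image(name): name is "side" or "top" or "wrist"; returns a dict with "frame" (480x640x3 uint8, red, green, blue), "fx", "fy", "cx", "cy" (pixels), "D" ([k1, k2, p1, p2, k3] as OpenCV has them; the pictures are not rectified), "R" (3x3) and "t" (3): a world point X has camera coordinates R X + t. Camera axes: x right, y down, z forward; pixel columns grow to the right and rows downward; lengths in m; the calibration is good to about 2 mm. A picture is of the moment at which its call begins. There is no depth.
- close_job(): hands the job in, once; it reports no verdict.
The state is a dict: "time": time; "joint_positions": joint angles; "qd": joint speeds; "joint_torque": joint torques, N m; "position": TCP position; "tool_rot": TCP orientation; "ft_force": force on the tool from outside, world axes, zero at the start; "torque": the same for the moment, N m; "grip_width": opening from 0.0 (shut) to 1.0 (fully open).
Only numpy, scipy, OpenCV 4.12 (cv2) and the standard library are available. Lean on these libraries where they do the work, as an engineer would, in place of code of your own. Each camera call takes 0.05 s, during which the arm holds its last target.

## Task

The repair is done, so tidy the bench: lay the yellow torch in its V-notched wooden cradle with the switch on top, stand the wide flux tin in the wide round coaster and the small tip-tinner tin in the small one, both lid up and flat on the coaster's floor, and slip the roll of tape over its dowel so that it lies flat on the base. Leave the loudspeaker and the pliers where they are.

Things in the scene. Friction and masses are not known exactly. Their poses are not given: they have to be found in the camera images.
- torch: Yellow plastic torch lying on its side, 170 g, x from tail to head, z up. Round barrel, diameter 32 mm, x -50 to +50 mm; octagonal head x 52 to 80 mm and tail cap x -66 to -50 mm, both 48 mm across flats. Origin: below the barrel's middle, at the level of the lower flats; barrel axis 24 mm above it. Black switch on top of the barrel, x 19 to 45 mm, top at 50 mm. Grip across the barrel's middle.
- flux_tin: Wide round steel flux tin with press-on lid, 60 mm in diameter, 30 mm high, about 90 g. Origin: centre of its underside; z up through the lid. The lid covers its upper 15 mm.
- tinner_tin: Small round steel tip-tinner tin with lid, 40 mm in diameter, 28 mm high, about 45 g. Origin: centre of its underside; z up through the lid. The lid covers its upper 14 mm.
- tape_roll: Roll of black insulating tape lying flat: 60 mm outside diameter, 38 mm hole (cardboard core), 19 mm high, about 60 g. Origin: centre of its underside; z along its axis, up.
- torch_cradle: Fixed wooden torch cradle. Base 76 mm (x) by 74 mm (y), 10 mm thick; two cheeks 12 mm thick at x = -32 and +32 mm, 44 mm high, each with a 90-degree V notch 48 mm wide at the top; 52 mm free between them. Origin: centre of its underside. The barrel lies along x, either way round, in both notches, head and tail cap outside; torch origin then 19 mm above the bench, barrel axis 43 mm.
- flux_coaster: Fixed turned wooden coaster for the flux tin, the wide one: 92 mm outside, round recess 76 mm in diameter. Rim 15 mm high, recess floor 8 mm above the bench (7 mm deep). Origin: centre of its underside, on the bench.
- tinner_coaster: Fixed turned wooden coaster for the tip-tinner tin, the small one: 72 mm outside, round recess 56 mm in diameter. Rim 15 mm high, recess floor 8 mm above the bench (7 mm deep). Origin: centre of its underside, on the bench.
- tape_dowel: Fixed tape holder: square plywood base 72 mm by 72 mm, 12 mm thick, with an upright wooden dowel 24 mm in diameter in its middle; the dowel tapers over its last 14 mm to 8 mm and its top is 50 mm above the bench. Origin: centre of its underside, on the bench. The seated roll lies on the base, its underside 12 mm above the bench.
- speaker: Bystander, not to be moved: loose loudspeaker lying magnet up, 66 mm in diameter, 27 mm high. Origin: centre of its underside.
- pliers: Bystander, not to be moved: cutting pliers lying flat, about 115 mm long and 48 mm wide, 16 mm high. Origin: under the pivot; the jaws reach 48 mm towards +x, the handles 69 mm towards -x.
Mind the look-alikes: they are no part of the job. Of the things like the torch, leave any that is red; of the rest the larger one is meant.

How it is judged:
At the end, for the whole second after the job is handed in: Released, at rest: each tin upright (0.12 rad) on the floor of its own coaster (4 mm), centred to 11 mm; roll flat round the dowel on its base (4 mm, 0.12 rad, centred to 11 mm); torch in both notches: 16 mm along, 9 mm across, 6.5 mm in height, 0.14 rad (either way), switch up (0.6 rad) (horizontal distance between flux_tin and flux_coaster below 0.011 m and z of flux_tin in the frame of flux_coaster between 0.004 and 0.012 m and angle between each of flux_tin, tinner_tin, tape_roll's own z axis and vertical below 0.12 rad and horizontal distance between tinner_tin and tinner_coaster below 0.011 m and z of tinner_tin in the frame of tinner_coaster between 0.004 and 0.012 m and horizontal distance between tape_roll and tape_dowel below 0.011 m and z of tape_roll in the frame of tape_dowel between 0.008 and 0.016 m and x of torch in the frame of torch_cradle between -0.016 and 0.016 m and y of torch in the frame of torch_cradle between -0.009 and 0.009 m and z of torch in the frame of torch_cradle between 0.0125 and 0.0255 m and angle between the x axis of torch and the x axis of torch_cradle, either way round below 0.14 rad and angle between torch's own z axis and vertical below 0.6 rad and linear speed of each of torch, flux_tin, tinner_tin, tape_roll below 0.02 m/s); the robot touches nothing.
It fails at once if speaker pushed more than 25 mm from its place (distance of speaker from where it was at the start of the episode above 0.025 m).
It fails at once if pliers pushed more than 25 mm from its place (distance of pliers from where it was at the start of the episode above 0.025 m).
It also fails if it takes over 93 s, if anything falls off the work surface, if the arm or the gripper's body presses on something with over 40 N, if the wrist force passes 120 N, or if a joint passes its speed limit or range.

## Working session

There is one attempt and no reset: what is moved stays moved. The work goes in short steps, Python scripts to look and compute and a tool call to move; the robot and the scene stay as the last step left them, time stands still between calls to the robot, and variables do not carry over. Pictures are saved under pics/ and viewed, and the job is handed in when it is done.

Besides the shell and the picture viewer there is one more tool, called after "Call:" as name(argument=value, ...) on one line, values as JSON. play_rows: Moves the arm, as the interface text tells. Its arguments: {"type":"object","properties":{"series":{"type":"array"},"force":{"type":"number"}},"required":["series"]}

```bash
mkdir -p pics; cat > h.py <<'E'
from bench import *
import numpy as np, cv2
from scipy.spatial.transform import Rotation as Ro
def snap(n,f):
    im=get_image(n); cv2.imwrite('pics/'+f+'.png',im['frame'][:,:,::-1]); np.save('pics/'+f+'.npy',im,allow_pickle=True); return im
def load(f): return np.load('pics/'+f+'.npy',allow_pickle=True).item()
def K(im): return np.array([[im['fx'],0,im['cx']],[0,im['fy'],im['cy']],[0,0,1.]])
def ray(im,uv):
    p=cv2.undistortPoints(np.array([[uv]],float),K(im),np.array(im['D'],float))[0,0]
    R=np.array(im['R']);t=np.array(im['t'])
    return -R.T@t, R.T@np.array([p[0],p[1],1.])
def onz(im,uv,z):
    c,d=ray(im,uv); return c+d*(z-c[2])/d[2]
def proj(im,X):
    r=cv2.Rodrigues(np.array(im['R'],float))[0]
    return cv2.projectPoints(np.array(X,float).reshape(-1,3),r,np.array(im['t'],float),K(im),np.array(im['D'],float))[0][:,0]
E
python3 - <<'E'
from h import *
for n in ['top','side','wrist']:
    im=snap(n,n+'0'); R=np.array(im['R']); print(n,-R.T@np.array(im['t']),R[2])
s=get_state();print(s)
E
```

```text
top [0.38433745 0.05865957 1.17017038] [ 1.11481470e-01 -4.28027352e-04 -9.93766421e-01]
side [ 0.43906416 -0.89880481  1.16877902] [ 0.07385436  0.64964559 -0.75664136]
wrist [0.16758709 0.63128701 0.38474391] [ 0.24355735 -0.09526078 -0.96519698]
{'time': 0.15, 'joint_positions': array([-1.18687188,  0.32164074, -0.07011074,  1.45137568,  0.02259651,
        1.37079145, -0.05692793]), 'qd': array([ 0.00117607, -0.00102481, -0.00052959, -0.00355429, -0.00186799,
        0.00016494,  0.00084819]), 'joint_torque': array([-1.37622951e-04, -4.91794574e+01, -4.04774314e-01, -3.12879360e+01,
       -6.40393468e-02,  4.04785154e-02,  1.27460480e-04]), 'position': array([0.23482307, 0.60566413, 0.22173033]), 'tool_rot': array([-5.77548088e-01, -3.08785429e+00,  2.22326692e-03]), 'ft_force': array([ 0.42314202,  0.92036758, -0.61630677]), 'torque': array([-0.04285791,  0.00194082,  0.00687645]), 'grip_width': 0.9979360343157039}
```

View pics/top0.png

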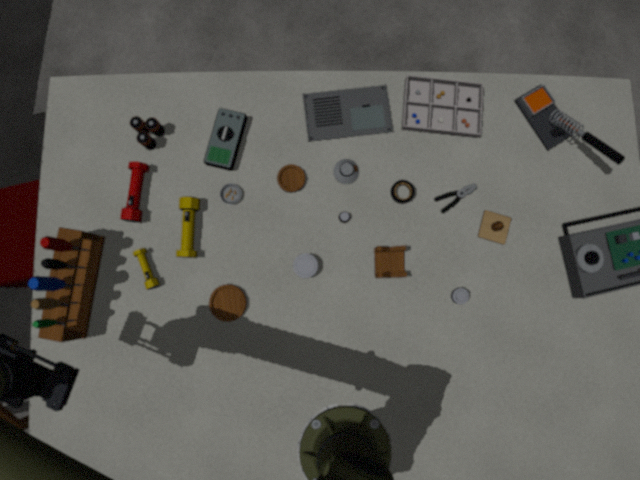

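View pics/side0.png

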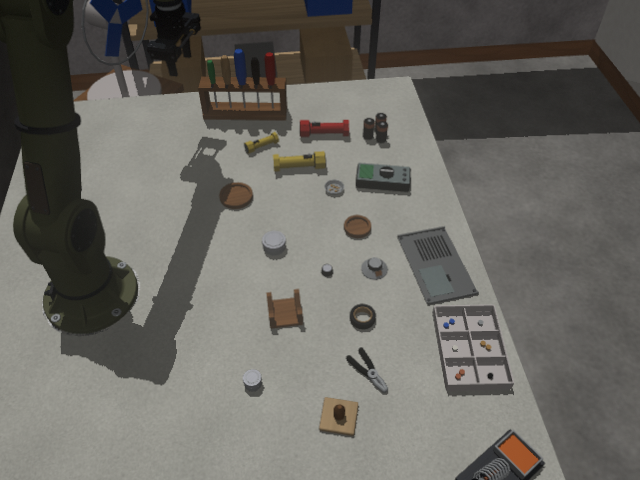

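View pics/wrist0.png

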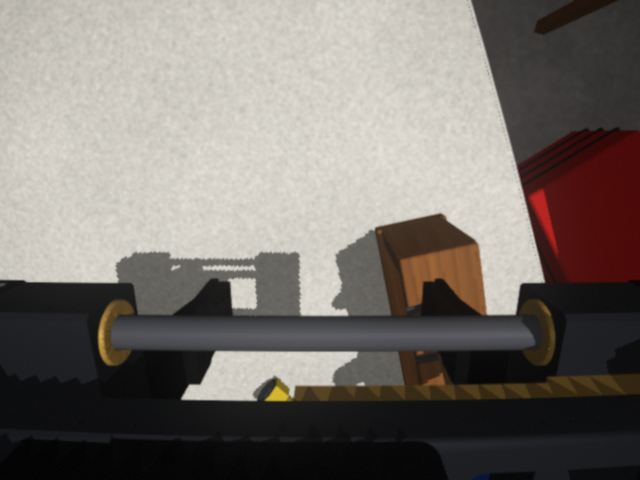

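The top view shows the large yellow torch at (188,227), the wide tin at about (307,265), the cradle at (391,262), coasters at (229,302) and (291,178), the tape at (402,191), the dowel at (494,226) and the pliers at (457,196). I'll zoom in to tell the tins apart.

```bash
python3 - <<'E'
from h import *
t=load('top0');f=t['frame'][:,:,::-1]
a=cv2.resize(f[150:320,120:330],None,fx=3.8,fy=3.5,interpolation=cv2.INTER_CUBIC)
b=cv2.resize(f[150:320,290:520],None,fx=3.4,fy=3.5,interpolation=cv2.INTER_CUBIC)
cv2.imwrite('pics/za.png',a);cv2.imwrite('pics/zb.png',b)
for n,uv,z in [('A',(307,265),.03),('B',(461,295),.028),('C',(345,216),.02),('D',(232,193),.02),('fc',(229,302),.015),('tc',(291,178),.015),('spk',(345,171),.02),('tape',(402,191),.019),('dow',(497,226),.05),('base',(494,226),.012),('cr',(391,262),.03),('torch',(188,227),.03)]:
    p=onz(t,uv,z);q=onz(t,(uv[0]+10,uv[1]),z);print(n,p.round(3),'r',np.hypot(*p[:2]).round(3),'mm/px',(np.linalg.norm(p-q)*100).round(2))
E
```

```text
A [0.449 0.089 0.03 ] r 0.458 mm/px 2.41
B [ 0.376 -0.284  0.028] r 0.471 mm/px 2.48
C [ 0.571 -0.004  0.02 ] r 0.571 mm/px 2.47
D [0.629 0.276 0.02 ] r 0.687 mm/px 2.5
fc [0.36  0.28  0.015] r 0.456 mm/px 2.45
tc [0.668 0.13  0.015] r 0.68 mm/px 2.5
spk [ 0.684 -0.005  0.02 ] r 0.684 mm/px 2.5
tape [ 0.634 -0.146  0.019] r 0.651 mm/px 2.51
dow [ 0.542 -0.372  0.05 ] r 0.657 mm/px 2.51
base [ 0.547 -0.379  0.012] r 0.665 mm/px 2.59
cr [ 0.456 -0.114  0.03 ] r 0.47 mm/px 2.43
torch [0.542 0.382 0.03 ] r 0.663 mm/px 2.49
```

View pics/za.png

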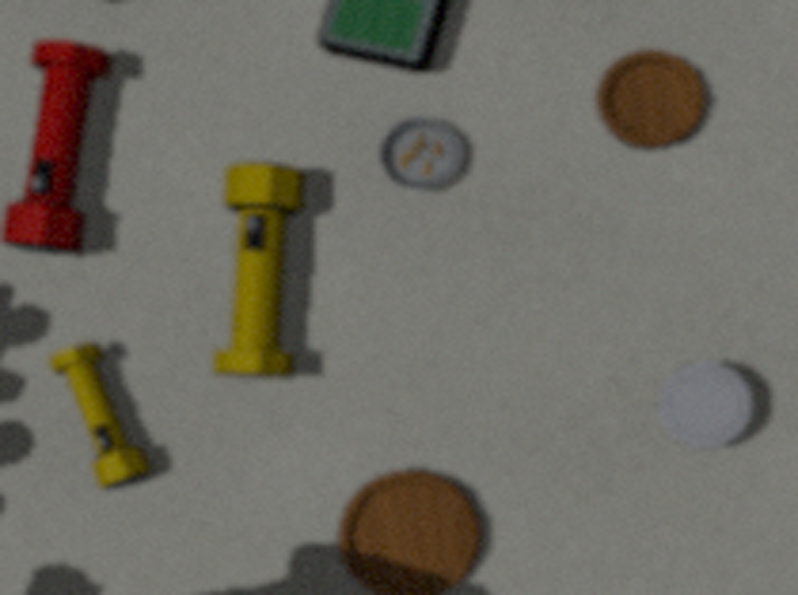

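View pics/zb.png

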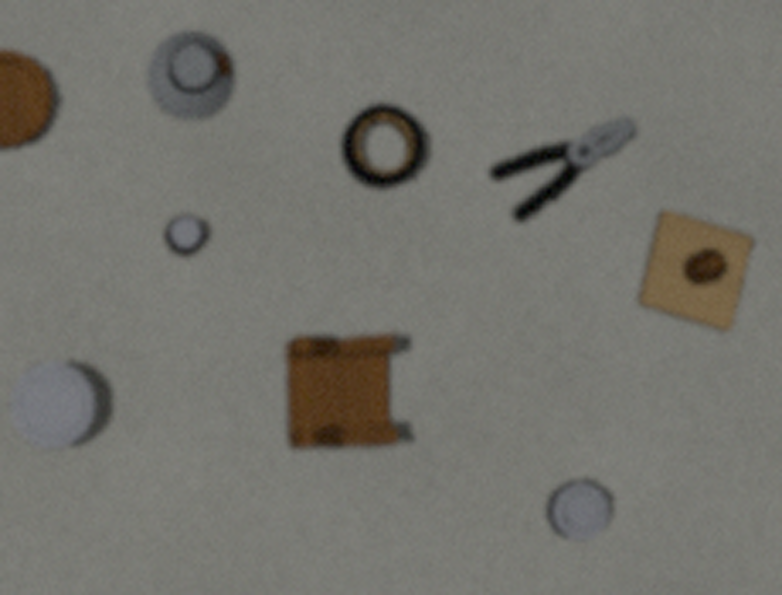

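```bash
python3 - <<'E'
from h import *
t=load('side0');f=t['frame'][:,:,::-1]
def z(x,y): return cv2.resize(f[y-30:y+30,x-40:x+40],None,fx=5,fy=5,interpolation=cv2.INTER_CUBIC)
cv2.imwrite('pics/zc.png',np.vstack([np.hstack([z(274,243),z(253,380)]),np.hstack([z(300,160),z(362,316)])]))
E
```

```text
(no output)
```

View pics/zc.png

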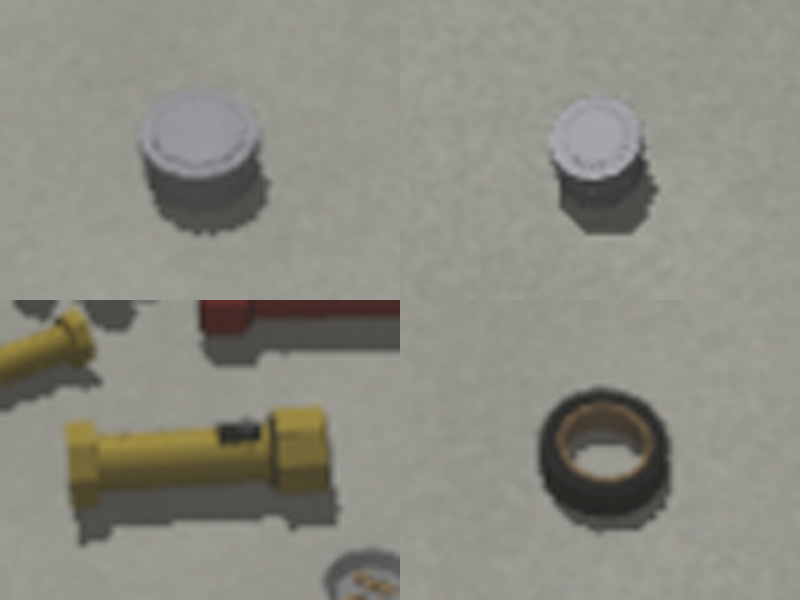

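```bash
cat > seg.py <<'E'
from h import *
def comps(im,mask,amin=40):
    n,l,s,c=cv2.connectedComponentsWithStats(mask.astype(np.uint8))
    return [(i,s[i],c[i],l==i) for i in range(1,n) if s[i][4]>=amin]
E
python3 - <<'E'
from seg import *
for nm in ['top0','side0']:
    im=load(nm);f=im['frame'].astype(int);r,g,b=f[...,0],f[...,1],f[...,2]
    print(nm)
    hsv=cv2.cvtColor(im['frame'],cv2.COLOR_RGB2HSV).astype(int)
    for name,m in [('tin',(b-(r+g)//2>=6)&(r>70)),('yel',(r-b>50)&(g-b>35)&(g>r*.7)),('brown',(r-b>25)&(g<r*.78)&(r-g>12)),('black',(r<45)&(g<45)&(b<45)),('ply',(r-b>25)&(g>=r*.72)&(r>110))]:
        m=cv2.medianBlur(m.astype(np.uint8),3)
        for i,s,c,_ in comps(im,m):
            if nm=='top0' and not(100<c[0]<530 and 150<c[1]<330): continue
            if nm=='side0' and not(210<c[0]<410 and 110<c[1]<440): continue
            print(name,s.tolist(),c.round(1))
    pts={'top0':[(307,265),(320,265),(461,295),(467,303),(200,260),(345,216)],'side0':[(274,240),(274,249),(253,377),(253,388),(300,280),(327,269)]}[nm]
    for p in pts: print(p,f[p[1],p[0]])
E
```

```text
top0
tin [296, 255, 21, 21, 271] [305.6 266. ]
yel [176, 197, 23, 60, 760] [187.  226.5]
yel [133, 249, 25, 40, 318] [145.1 268. ]
brown [120, 161, 28, 60, 842] [133.9 191. ]
brown [278, 165, 27, 27, 570] [291.1 178. ]
brown [491, 222, 12, 9, 72] [496.9 225.7]
brown [375, 246, 32, 31, 863] [389.6 261.5]
brown [209, 285, 37, 35, 932] [227.9 301.1]
black [391, 181, 24, 22, 141] [402.4 193.1]
black [436, 192, 21, 8, 66] [445.9 195.3]
black [442, 197, 18, 15, 72] [451.  204.2]
black [211, 308, 25, 13, 168] [222.8 314.8]
ply [179, 196, 12, 12, 129] [184.5 201.4]
ply [480, 211, 30, 32, 532] [493.9 227.3]
ply [176, 221, 13, 35, 279] [183.2 239.8]
ply [132, 249, 14, 24, 120] [139.6 259.8]
ply [144, 280, 9, 9, 57] [147.9 283.9]
(307, 265) [117 119 123]
(320, 265) [62 63 58]
(461, 295) [111 112 117]
(467, 303) [119 119 113]
(200, 260) [123 123 115]
(345, 216) [115 116 119]
side0
tin [248, 373, 9, 9, 56] [251.6 376.8]
yel [256, 132, 22, 13, 87] [267.2 138.3]
yel [246, 141, 8, 8, 45] [249.6 144.4]
yel [315, 151, 10, 12, 100] [319.8 156.8]
yel [273, 154, 41, 12, 240] [289.5 159.1]
brown [300, 120, 49, 16, 540] [323.7 127.5]
brown [225, 185, 27, 20, 370] [238.4 195.3]
brown [345, 220, 25, 14, 264] [357.4 226.9]
brown [269, 299, 33, 27, 589] [284.9 311.9]
black [364, 128, 9, 11, 84] [367.9 133.2]
black [376, 131, 10, 11, 84] [380.6 136.4]
black [356, 182, 53, 9, 312] [384.  185.7]
black [351, 320, 23, 9, 90] [362.  324.8]
black [359, 349, 14, 20, 99] [365.9 358.8]
black [347, 357, 20, 19, 114] [357.  365.9]
ply [259, 132, 18, 10, 71] [267.8 137. ]
ply [315, 151, 10, 12, 100] [319.6 156. ]
ply [273, 154, 32, 12, 220] [286.3 158.6]
ply [276, 299, 17, 5, 46] [284.1 301.3]
ply [277, 319, 20, 6, 82] [286.3 321.3]
ply [319, 397, 39, 37, 894] [338.  415.1]
(274, 240) [151 153 156]
(274, 249) [72 72 72]
(253, 377) [162 163 167]
(253, 388) [65 65 66]
(300, 280) [153 153 145]
(327, 269) [151 151 156]
```

```bash
python3 - <<'E'
from seg import *
guess={'top0':dict(A=(307,265),B=(461,295),tape=(402,191),torch=(188,227),fc=(229,302),tc=(291,178),cr=(391,262),dw=(494,227),tp=(497,226)),
'side0':dict(A=(274,243),B=(253,380),tape=(362,316),torch=(300,160),fc=(236,195),tc=(357,226),cr=(285,310),dw=(338,415),tp=(339,411))}
zz=dict(A=.015,B=.014,tape=.0095,torch=.024,fc=.0075,tc=.0075,cr=.02,dw=.006,tp=.04)
for nm in ['top0','side0']:
    im=load(nm);f=cv2.GaussianBlur(im['frame'],(3,3),0).astype(float);r,g,b=f[...,0],f[...,1],f[...,2]
    out=im['frame'][:,:,::-1].copy()
    bl=b-(r+g)/2
    M=dict(A=bl>-3,B=bl>-3,tape=(r<75),torch=(b<.62*r)&(g>.68*r),fc=(b<.75*r)&(g<.78*r),dw=(b<.82*r),tp=(r<95)&(b<.7*r))
    M['tc']=M['fc'];M['cr']=(b<.75*r)
    for k,c in guess[nm].items():
        w=45
        m=np.zeros(r.shape,np.uint8);y0,x0=max(c[1]-w,0),c[0]-w
        m[y0:c[1]+w,x0:c[0]+w]=M[k][y0:c[1]+w,x0:c[0]+w]
        if k in'AB': m=cv2.morphologyEx(m,cv2.MORPH_OPEN,np.ones((3,3)))
        cs=comps(im,m,25)
        cs=min(cs,key=lambda q:np.hypot(*(q[2]-c))-0.02*q[1][4])
        h=cv2.convexHull(cv2.findContours(cs[3].astype(np.uint8),0,2)[0][0]) if 0 else cv2.convexHull(np.argwhere(cs[3])[:,::-1].astype(np.int32))
        mo=cv2.moments(h);cc=(mo['m10']/mo['m00'],mo['m01']/mo['m00'])
        p=onz(im,cc,zz[k])
        mr=cv2.minAreaRect(h)
        s=np.ptp(np.array([onz(im,q,zz[k]) for q in h[:,0]]),axis=0)
        print(nm,k,np.round(cc,1),p.round(4),'ext',s[:2].round(3),'rect',[np.round(x,1) for x in mr])
        cv2.polylines(out,[h],True,(0,255,0) if k!='tp' else (255,0,255),1)
    y=(150,340) if nm=='top0' else (120,450); x=(120,530) if nm=='top0' else (200,420)
    o=out[y[0]:y[1],x[0]:x[1]];sc=min(800/o.shape[1],600/o.shape[0]);cv2.imwrite('pics/m_%s.png'%nm,cv2.resize(o,None,fx=sc,fy=sc,interpolation=0))
E
```

```text
top0 A [305.8 265.3] [0.4495 0.0926 0.015 ] ext [0.061 0.064] rect [array([306. , 265.5]), array([25., 26.]), np.float64(90.0)]
top0 B [460.1 295.5] [ 0.3746 -0.286   0.014 ] ext [0.042 0.045] rect [array([460. , 295.5]), array([17., 18.]), np.float64(90.0)]
top0 tape [402.8 191.5] [ 0.6346 -0.1502  0.0095] ext [0.059 0.061] rect [array([403. , 191.5]), array([23., 24.]), np.float64(90.0)]
top0 torch [187.5 226.5] [0.5446 0.3845 0.024 ] ext [0.15  0.054] rect [array([187.7, 226.3]), array([20.5, 60.5]), np.float64(3.3)]
top0 fc [227.5 302.6] [0.3583 0.2848 0.0075] ext [0.085 0.087] rect [array([227.5, 302.5]), array([35., 35.]), np.float64(90.0)]
top0 tc [291.2 178. ] [0.6696 0.1301 0.0075] ext [0.067 0.066] rect [array([291.1, 177.8]), array([25.6, 26.2]), np.float64(71.6)]
top0 cr [390.2 261.4] [ 0.4586 -0.1136  0.02  ] ext [0.076 0.08 ] rect [array([390.4, 261. ]), array([31.1, 32.1]), np.float64(87.6)]
top0 dw [494.2 226.8] [ 0.5458 -0.3814  0.006 ] ext [0.086 0.085] rect [array([494.1, 226.8]), array([29.3, 28.6]), np.float64(15.9)]
top0 tp [497. 226.] [ 0.5432 -0.3757  0.04  ] 
[... 572 characters left out ...]
array([15.1, 51.1]), np.float64(87.1)]
side0 fc [238.1 195.3] [0.3677 0.2865 0.0075] ext [0.07  0.071] rect [array([237.5, 195. ]), array([18., 25.]), np.float64(90.0)]
side0 tc [357.5 226.8] [0.6734 0.1327 0.0075] ext [0.061 0.047] rect [array([357.5, 226.5]), array([13., 23.]), np.float64(90.0)]
side0 cr [284.4 308. ] [ 0.4617 -0.1079  0.02  ] ext [0.076 0.099] rect [array([284.4, 308.2]), array([34.8, 32.6]), np.float64(82.4)]
side0 dw [338.5 416.1] [ 0.5492 -0.3784  0.006 ] ext [0.086 0.089] rect [array([338.7, 416. ]), array([35.8, 34.4]), np.float64(9.5)]
side0 tp [339.6 414.3] [ 0.5486 -0.3901  0.04  ] ext [0.023 0.041] rect [array([339.5, 414.5]), array([19., 11.]), np.float64(90.0)]
```

View pics/m_top0.png

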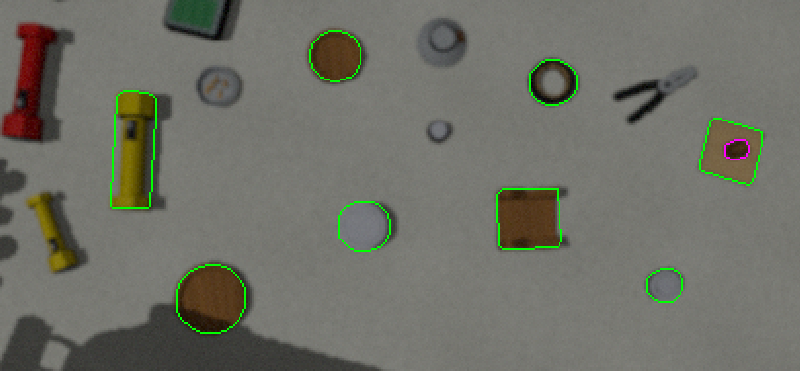

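View pics/m_side0.png

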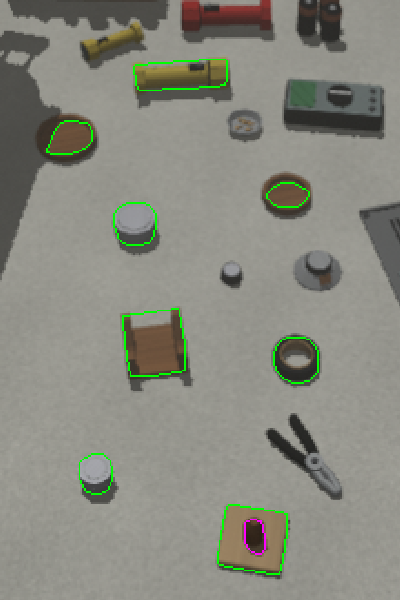

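```bash
cat >> h.py <<'E'
def go(x,y,z,az):
    """az: desired azimuth deg of tool y; prints tool-frame shift & turn"""
    s=get_state();Rc=Ro.from_rotvec(s['tool_rot']);p=np.array(s['position'])
    best=None
    for a in (az,az+180):
        a=np.radians(a);Y=np.array([np.cos(a),np.sin(a),0]);Z=np.array([0,0,-1.]);X=np.cross(Y,Z)
        w=(Rc.inv()*Ro.from_matrix(np.c_[X,Y,Z])).as_rotvec(degrees=True)
        if best is None or np.linalg.norm(w)<np.linalg.norm(best): best=w
    d=Rc.inv().apply(np.array([x,y,z])-p)
    Yw=Rc.apply([0,1,0])
    print('t',round(s['time'],2),'pos',p.round(4),'az',np.degrees(np.arctan2(Yw[1],Yw[0])).round(1),'grip',round(s['grip_width'],3),'F',np.round(s['ft_force'],1),'j1,j7',np.round(s['joint_positions'][[0,6]],2))
    print('shift',d.round(4),'turn',best.round(1),'rows',max(np.linalg.norm(d)/.0417,np.linalg.norm(best)/7.16).round(1))
E
python3 - <<'E'
from seg import *
for nm,c in [('top0',(188,227)),('side0',(300,160))]:
    im=load(nm);f=cv2.GaussianBlur(im['frame'],(3,3),0).astype(float);r,g,b=f[...,0],f[...,1],f[...,2]
    m=np.zeros(r.shape,np.uint8);m[c[1]-45:c[1]+45,c[0]-35:c[0]+45]=((b<.62*r)&(g>.68*r))[c[1]-45:c[1]+45,c[0]-35:c[0]+45]
    cs=max(comps(im,m),key=lambda q:q[1][4]); P=np.array([onz(im,q,.024) for q in np.argwhere(cs[3])[:,::-1]])[:,:2]
    x=P[:,0]
    print(nm,'x range',x.min(),x.max())
    C=[]
    for lo in np.arange(.46,.63,.01):
        k=(x>=lo)&(x<lo+.01)
        if k.sum(): C.append((lo+.005,P[k,1].min(),P[k,1].max()))
    C=np.array(C);print(C.round(3).tolist());
    k=(C[:,0]>.49)&(C[:,0]<.57);print('axis fit',np.polyfit(C[k,0],C[k,1:].mean(1),1))
t=load('top0')
# cradle corners: notch/ cheeks
f=cv2.GaussianBlur(t['frame'],(3,3),0).astype(float);r,b=f[...,0],f[...,2]
m=np.zeros(r.shape,np.uint8);m[240:285,368:420]=(b<.75*r)[240:285,368:420]
print('crad rows');
for y in range(244,280,3):
    w=np.flatnonzero(m[y]); print(y,w.min() if len(w) else 0,w.max() if len(w) else 0,end=';')
go(.539,.387,.15,93)
E
```

```text
top0 x range 0.47149453692786947 0.6211047591943831
[[0.475, 0.361, 0.411], [0.485, 0.362, 0.411], [0.495, 0.369, 0.402], [0.505, 0.37, 0.4], [0.515, 0.37, 0.4], [0.525, 0.37, 0.4], [0.535, 0.368, 0.398], [0.545, 0.368, 0.399], [0.555, 0.369, 0.399], [0.565, 0.369, 0.399], [0.575, 0.369, 0.397], [0.585, 0.36, 0.4], [0.595, 0.357, 0.408], [0.605, 0.358, 0.408], [0.615, 0.358, 0.408], [0.625, 0.388, 0.396]]
axis fit [-0.0260688   0.39810697]
side0 x range 0.47397751601005683 0.6212479583111459
[[0.475, 0.362, 0.422], [0.485, 0.361, 0.422], [0.495, 0.372, 0.412], [0.505, 0.371, 0.41], [0.515, 0.37, 0.409], [0.525, 0.373, 0.408], [0.535, 0.372, 0.411], [0.545, 0.37, 0.41], [0.555, 0.37, 0.409], [0.565, 0.372, 0.399], [0.575, 0.371, 0.398], [0.585, 0.371, 0.409], [0.595, 0.356, 0.421], [0.605, 0.359, 0.42], [0.615, 0.359, 0.419], [0.625, 0.405, 0.414]]
axis fit [-0.05927881  0.42128452]
crad rows
244 0 0;247 376 405;250 374 404;253 375 403;256 375 403;259 375 403;262 375 403;265 375 403;268 375 404;271 375 405;274 375 406;277 377 381;t 0.15 pos [0.2348 0.6057 0.2217] az 68.8 grip 0.998 F [ 0.4  0.9 -0.6] j1,j7 [-1.19 -0.06]
shift [-0.3626 -0.0938  0.0719] turn [ -0.1  -0.  -24.2] rows 9.1
```

```bash
python3 -c "
from h import *
go(.5395,.387,.12,88)"
```

```text
t 0.15 pos [0.2348 0.6057 0.2217] az 68.8 grip 0.998 F [ 0.4  0.9 -0.6] j1,j7 [-1.19 -0.06]
shift [-0.3631 -0.0936  0.1019] turn [ -0.1  -0.  -19.2] rows 9.3
```

Call:
play_rows(series=[80,-0.2,-0.05,0.03,0,0,-10,80,-0.2,-0.05,0.03,0,0,-10,80,-0.2,-0.05,0.03,0,0,-10,80,-0.2,-0.05,0.03,0,0,-10,80,-0.2,-0.05,0.03,0,0,-10,80,-0.363,-0.094,0.102,0,0,-19.2,80,-0.363,-0.094,0.102,0,0,-19.2,80,-0.363,-0.094,0.102,0,0,-19.2,80,-0.363,-0.094,0.102,0,0,-19.2,80,-0.363,-0.094,0.102,0,0,-19.2], force=30)

```text
time: 0.98
position: [0.5436, 0.3804, 0.1177]
tool_rot: [0.065, 3.141, -0.008]
ft_force: [0.1, -0.5, -0.5]
grip_width: 0.8
```

```bash
python3 -c "
from h import *
go(.5395,.387,.007,88);snap('wrist','w1')"
```

```text
t 0.98 pos [0.5436 0.3804 0.1177] az 87.6 grip 0.8 F [ 0.1 -0.5 -0.5] j1,j7 [-0.71  0.9 ]
shift [0.0044 0.0071 0.1106] turn [-0.3  0.  -0.4] rows 2.7
```

View pics/w1.png

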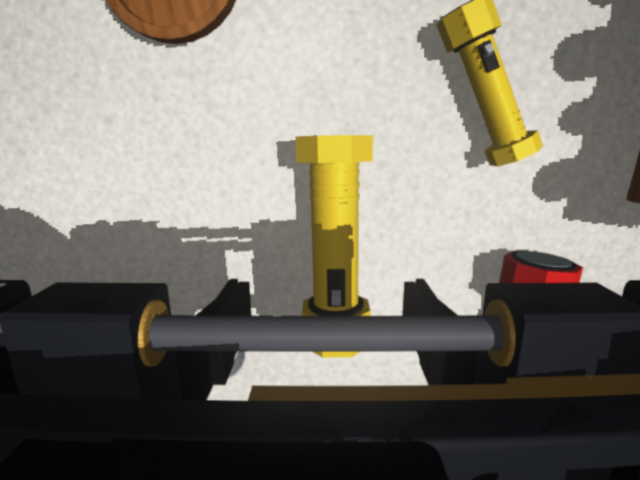

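```bash
python3 -c "
from h import *
im=load('w1')
print(onz(im,(335,215),.04),onz(im,(335,180),.04),onz(im,(334,136),.048))
im=snap('wrist','w1b');go(.5395,.387,.007,88)"
```

```text
[0.51858463 0.38629933 0.04      ] [0.49644549 0.38709169 0.04      ] [0.46992797 0.38732236 0.048     ]
t 1.08 pos [0.5426 0.381  0.1178] az 87.5 grip 0.799 F [-0.6 -0.5 -0.2] j1,j7 [-0.71  0.89]
shift [0.0033 0.0064 0.1107] turn [-0.3 -0.1 -0.5] rows 2.7
```

Call:
play_rows(series=[80,0.003,0.006,0.06,0,0,-0.5,80,0.004,0.006,0.08,0,0,-0.5,80,0.004,0.006,0.09,0,0,-0.5,80,0.004,0.006,0.1,0,0,-0.5,80,0.004,0.006,0.1,0,0,-0.5,80,0.004,0.006,0.1,0,0,-0.5])

```text
time: 1.58
position: [0.5363, 0.3943, 0.0221]
tool_rot: [0.04, 3.14, 0.002]
ft_force: [1.0, 0.5, -0.0]
grip_width: 0.797
```

```bash
python3 -c "
from h import *
go(.538,.386,.007,88)"
```

```text
t 1.58 pos [0.5363 0.3943 0.0221] az 88.5 grip 0.797 F [ 1.   0.5 -0. ] j1,j7 [-0.72  0.89]
shift [-0.0019 -0.0082  0.0151] turn [0.1 0.1 0.5] rows 0.4
```

Call:
play_rows(series=[80,0,0,0,0,0,0,80,0,0,0,0,0,0,80,0,0,0,0,0,0,80,0,0,0,0,0,0])

```text
time: 1.92
position: [0.5363, 0.3938, 0.0218]
tool_rot: [0.041, 3.14, 0.002]
ft_force: [-0.8, 0.5, 0.1]
grip_width: 0.796
```

```bash
python3 -c "
from h import *
go(.538,.386,.007,88)"
```

```text
t 1.92 pos [0.5363 0.3938 0.0218] az 88.5 grip 0.796 F [-0.8  0.5  0.1] j1,j7 [-0.72  0.89]
shift [-0.0019 -0.0077  0.0148] turn [0.1 0.1 0.5] rows 0.4
```

Call:
play_rows(series=[80,-0.002,-0.008,0.004,0,0,0.5,80,-0.002,-0.008,0.014,0,0,0.5,80,-0.002,-0.008,0.014,0,0,0.5,80,-0.002,-0.008,0.014,0,0,0.5,20,-0.002,-0.008,0.014,0,0,0.5,20,-0.002,-0.008,0.014,0,0,0.5,20,-0.002,-0.008,0.014,0,0,0.5,20,-0.002,-0.008,0.014,0,0,0.5,20,-0.002,-0.008,0.014,0,0,0.5,20,-0.002,-0.008,0.014,0,0,0.5], force=30)

```text
time: 2.75
position: [0.5375, 0.3855, 0.0068]
tool_rot: [0.054, 3.141, 0.0]
ft_force: [-0.4, 0.4, -0.0]
grip_width: 0.43
```

```bash
python3 -c "
from h import *
go(.460,-.111,.13,91.5)"
```

```text
t 2.75 pos [0.5375 0.3855 0.0068] az 88.0 grip 0.43 F [-0.4  0.4 -0. ] j1,j7 [-0.71  0.9 ]
shift [ 0.0603 -0.4988 -0.1234] turn [ 0.   0.  -3.5] rows 12.4
```

Call:
play_rows(series=[20,0,0,0,0,0,0,20,0,0,0,0,0,0,20,0,0,0,0,0,0,20,0,0,0,0,0,0,20,0,0,-0.02,0,0,0,20,0,0,-0.05,0,0,0,20,0,0,-0.08,0,0,0,20,0,0,-0.11,0,0,0,20,0,0,-0.125,0,0,0,20,0,0,-0.125,0,0,0])

```text
time: 3.58
position: [0.5397, 0.3867, 0.1363]
tool_rot: [0.055, 3.135, 0.007]
ft_force: [0.6, 0.9, -1.0]
grip_width: 0.357
```

```bash
python3 -c "
from h import *
go(.460,-.111,.13,91.5)"
```

```text
t 3.58 pos [0.5397 0.3867 0.1363] az 88.0 grip 0.357 F [ 0.6  0.9 -1. ] j1,j7 [-0.71  0.89]
shift [ 0.0623 -0.5002  0.0035] turn [ 0.3  0.3 -3.5] rows 12.1
```

Call:
play_rows(series=[20,0.002,-0.015,0,0,0,0,20,0.005,-0.045,0,0,0,-0.5,20,0.01,-0.08,0,0,0,-1,20,0.015,-0.12,0,0,0,-1,20,0.02,-0.16,0,0,0,-1,20,0.025,-0.2,0,0,0,-2,20,0.03,-0.24,0,0,0,-2,20,0.035,-0.28,0,0,0,-2,20,0.04,-0.32,0,0,0,-2,20,0.045,-0.36,0,0,0,-3])

```text
time: 4.42
position: [0.478, 0.0251, 0.1298]
tool_rot: [0.028, -3.139, 0.001]
ft_force: [1.2, -0.3, -1.3]
grip_width: 0.361
```

Call:
play_rows(series=[20,0.004,-0.035,0,0,0,0,20,0.008,-0.07,0,0,0,-0.5,20,0.012,-0.1,0,0,0,-0.5,20,0.014,-0.125,0,0,0,-0.5,20,0.015,-0.138,0,0,0,-0.5,20,0.015,-0.138,0,0,0,-0.5,20,0.015,-0.138,0,0,0,-0.5,20,0.015,-0.138,0,0,0,-0.5,20,0.015,-0.138,0,0,0,-0.5,20,0.015,-0.138,0,0,0,-0.5])

```text
time: 5.25
position: [0.4675, -0.1097, 0.1312]
tool_rot: [0.045, -3.141, -0.001]
ft_force: [0.2, -0.0, -1.1]
grip_width: 0.36
```

```bash
python3 -c "
from h import *
snap('top','t2');snap('side','s2');im=snap('wrist','w2');go(.460,-.111,.025,91.5)
f=np.vstack([np.hstack([load(k)['frame'][:,:,::-1][y:y+160,x:x+200] for k,x,y in [('t2',290,180),('s2',190,210)]])]);cv2.imwrite('pics/c2.png',cv2.resize(f,None,fx=2,fy=2))"
```

```text
t 5.4 pos [ 0.4675 -0.1104  0.1315] az 91.6 grip 0.358 F [-0.2  0.4 -1.4] j1,j7 [-0.22  1.79]
shift [ 0.0076 -0.0004  0.1065] turn [ 0.  -0.   0.1] rows 2.6
```

View pics/c2.png

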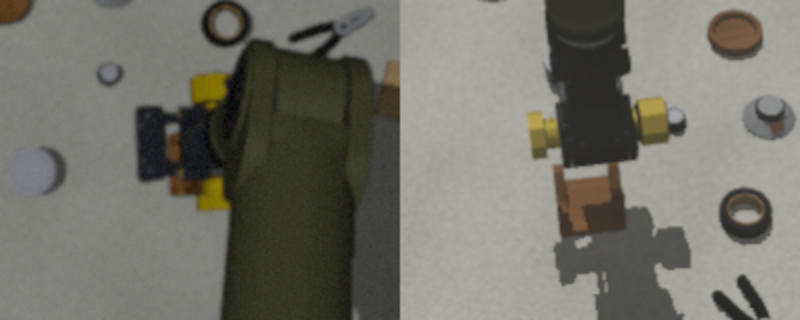

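View pics/w2.png

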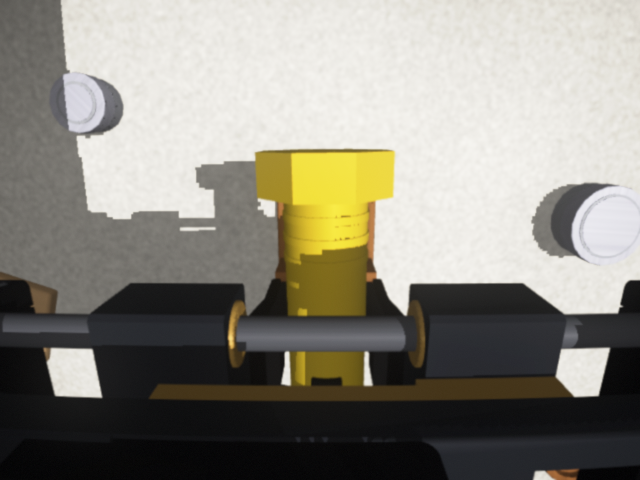

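Call:
play_rows(series=[20,0.007,0,0.02,0,0,0,20,0.007,0,0.045,0,0,0,20,0.0075,0,0.065,0,0,0,20,0.0075,0,0.075,0,0,0,20,0.0075,0,0.085,0,0,0,20,0.0075,0,0.092,0,0,0,20,0.0075,0,0.098,0,0,0,20,0.0075,0,0.102,0,0,0,20,0.0075,0,0.105,0,0,0,20,0.0075,0,0.105,0,0,0])

```text
time: 6.23
position: [0.46, -0.1113, 0.0264]
tool_rot: [0.042, -3.141, -0.0]
ft_force: [0.3, 0.4, -1.2]
grip_width: 0.361
```

Call:
play_rows(series=[20,0,0,0,0,0,0,20,0,0,0,0,0,0,20,0,0,0,0,0,0,20,0,0,0,0,0,0])

```text
time: 6.57
position: [0.4602, -0.1114, 0.0269]
tool_rot: [-0.041, 3.141, 0.0]
ft_force: [0.0, -0.1, -0.8]
grip_width: 0.357
```

```bash
python3 -c "
from h import *
snap('side','s3');snap('wrist','w3');go(.460,-.111,.026,91.5)
f=load('s3')['frame'][:,:,::-1][230:350,200:360];cv2.imwrite('pics/c3.png',cv2.resize(f,None,fx=4,fy=4))"
```

```text
t 6.67 pos [ 0.4601 -0.1113  0.0268] az 91.5 grip 0.359 F [ 0.3  0.6 -1.6] j1,j7 [-0.2   1.85]
shift [0.0001 0.0003 0.0008] turn [0. 0. 0.] rows 0.0
```

View pics/c3.png

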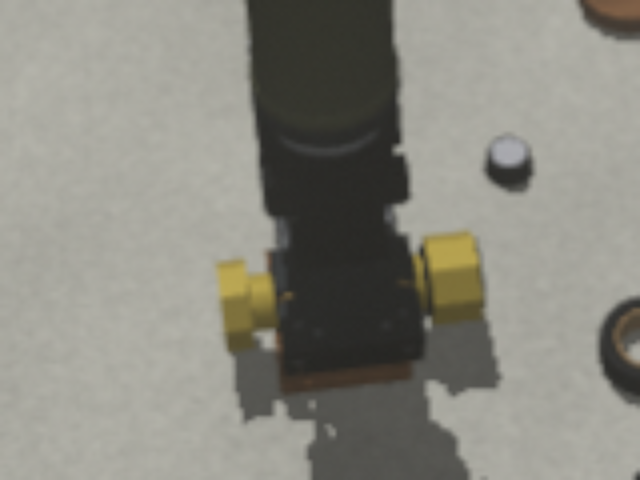

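View pics/w3.png

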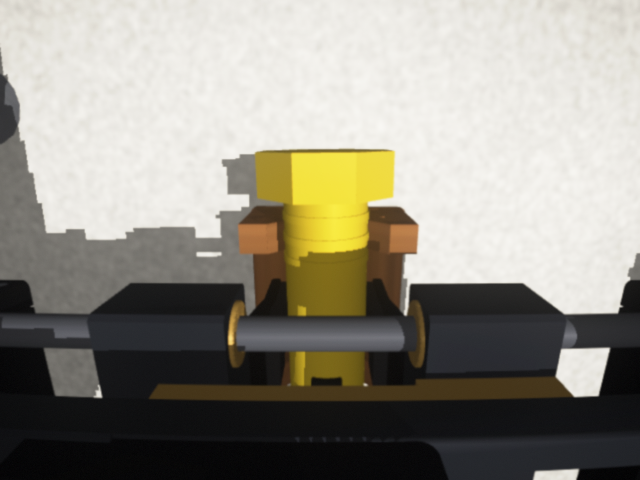

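Call:
play_rows(series=[20,0,0,0.001,0,0,0,70,0,0,0.001,0,0,0,70,0,0,0.001,0,0,0,70,0,0,0.001,0,0,0,70,0,0,0.001,0,0,0,70,0,0,0.001,0,0,0,70,0,0,-0.03,0,0,0,70,0,0,-0.07,0,0,0,85,0,0,-0.1,0,0,0,85,0,0,-0.1,0,0,0])

```text
time: 7.5
position: [0.4643, -0.1122, 0.1329]
tool_rot: [-0.041, 3.13, -0.001]
ft_force: [0.6, 0.7, -0.3]
grip_width: 0.777
```

Call:
play_rows(series=[90,0,0.04,0,0,0,0,90,0,0.08,0,0,0,0,90,0.005,0.12,0,0,0,0,90,0.005,0.16,0,0,0,0,90,0.005,0.19,0,0,0,0,90,0.005,0.2,0,0,0,0,90,0.005,0.2,0,0,0,0,90,0.005,0.2,0,0,0,0,90,0.005,0.2,0,0,0,0,90,0.005,0.2,0,0,0,0])

```text
time: 8.33
position: [0.4499, 0.0864, 0.1264]
tool_rot: [0.036, -3.141, 0.001]
ft_force: [0.4, -0.4, -0.6]
grip_width: 0.899
```

```bash
python3 -c "
from h import *
snap('top','t4');snap('side','s4');snap('wrist','w4');go(.4508,.0955,.012,91.5)
f=np.hstack([load(k)['frame'][:,:,::-1][y:y+120,x:x+160] for k,x,y in [('t4',320,200),('s4',200,230)]]);cv2.imwrite('pics/c4.png',cv2.resize(f,None,fx=2.5,fy=2.5))"
```

```text
t 8.48 pos [0.4498 0.0872 0.1266] az 91.4 grip 0.898 F [-0.6  0.7  0.3] j1,j7 [-0.44  1.34]
shift [-0.0011  0.0083  0.1146] turn [-0.   0.  -0.1] rows 2.8
```

View pics/c4.png

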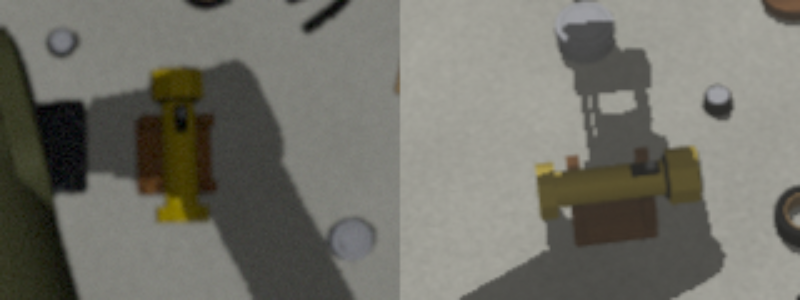

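View pics/w4.png

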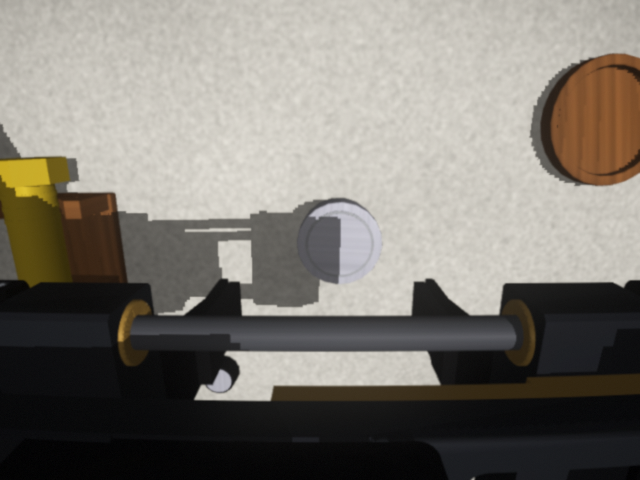

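```bash
python3 -c "
from h import *
im=load('w4')
print(onz(im,(340,241),.03),onz(im,(609,122),.015), onz(im,(300,241),.03),onz(im,(381,241),.03))
print(proj(im,[.4508,.0955,.03]))"
```

```text
[0.4465154  0.09627816 0.03      ] [0.35864674 0.28519268 0.015     ] [0.44717236 0.06832579 0.03      ] [0.44583909 0.12497358 0.03      ]
[[338.69018595 246.87321758]]
```

Call:
play_rows(series=[90,0.001,0.009,0.03,0,0,0,90,0.001,0.009,0.07,0,0,0,90,0.001,0.009,0.095,0,0,0,90,0.001,0.009,0.11,0,0,0,90,0.001,0.009,0.116,0,0,0,90,0.001,0.009,0.116,0,0,0,90,0.001,0.009,0.116,0,0,0,50,0.001,0.009,0.116,0,0,0,50,0.001,0.009,0.116,0,0,0,50,0.001,0.009,0.116,0,0,0], force=25)

```text
time: 9.32
position: [0.4494, 0.0977, 0.0117]
tool_rot: [-0.041, 3.139, 0.001]
ft_force: [0.1, -1.0, -0.3]
grip_width: 0.756
```

Call:
play_rows(series=[50,0,0,0,0,0,0,50,0,0,0,0,0,0,50,0,0,0,0,0,0,50,0,0,0,0,0,0])

```text
time: 9.65
position: [0.4491, 0.0974, 0.0114]
tool_rot: [-0.042, 3.14, 0.0]
ft_force: [-0.7, -0.4, 5.6]
grip_width: 0.685
```

```bash
python3 -c "
from h import *
go(.359,.286,.06,91.5);go(.359,.286,.06,110)"
```

```text
t 9.65 pos [0.4491 0.0974 0.0114] az 91.5 grip 0.685 F [-0.7 -0.4  5.6] j1,j7 [-0.44  1.36]
shift [ 0.085   0.1909 -0.0487] turn [0.  0.1 0. ] rows 5.1
t 9.65 pos [0.4491 0.0974 0.0114] az 91.5 grip 0.685 F [-0.7 -0.4  5.6] j1,j7 [-0.44  1.36]
shift [ 0.085   0.1909 -0.0487] turn [  0.    0.1 -18.5] rows 5.1
```

Call:
play_rows(series=[50,0,0,-0.02,0,0,0,50,0,0,-0.05,0,0,0,50,0.01,0.03,-0.06,0,0,0,50,0.025,0.065,-0.06,0,0,0,50,0.045,0.1,-0.06,0,0,0,50,0.06,0.14,-0.06,0,0,0,50,0.075,0.17,-0.06,0,0,0,50,0.085,0.188,-0.06,0,0,0,50,0.085,0.191,-0.06,0,0,0,50,0.085,0.191,-0.06,0,0,0])

```text
time: 10.48
position: [0.3575, 0.2873, 0.0703]
tool_rot: [0.047, -3.141, 0.0]
ft_force: [0.8, -0.4, -0.1]
grip_width: 0.679
```

Call:
play_rows(series=[50,0,0,0,0,0,0,50,0,0,0,0,0,0,50,0,0,0,0,0,0,50,0,0,0,0,0,0])

```text
time: 10.82
position: [0.3591, 0.2851, 0.0705]
tool_rot: [-0.038, 3.141, -0.0]
ft_force: [0.3, 0.0, -0.7]
grip_width: 0.683
```

```bash
python3 -c "
from h import *
snap('top','t5');snap('side','s5');snap('wrist','w5');go(.359,.286,.02,91.5)
f=np.hstack([load(k)['frame'][:,:,::-1][y:y+120,x:x+160] for k,x,y in [('t5',150,240),('s5',160,140)]]);cv2.imwrite('pics/c5.png',cv2.resize(f,None,fx=2.5,fy=2.5))"
```

```text
t 10.97 pos [0.3587 0.2856 0.0706] az 91.4 grip 0.68 F [-0.5 -0.1 -0.5] j1,j7 [-0.7   0.86]
shift [-0.0003  0.0004  0.0506] turn [ 0.   0.  -0.1] rows 1.2
```

View pics/c5.png

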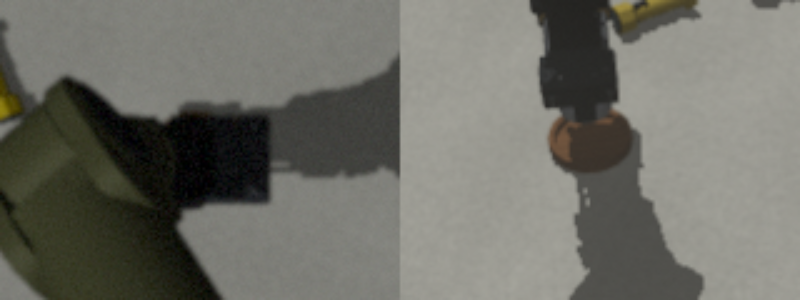

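View pics/w5.png

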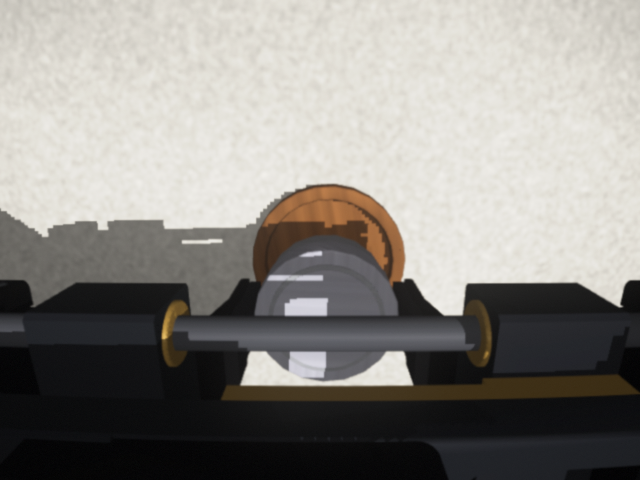

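```bash
python3 -c "
from h import *
im=load('w5')
print(onz(im,(253,250),.013),onz(im,(405,250),.013),onz(im,(328,184.5),.015),onz(im,(330,199),.015))
c,d=ray(im,(326,308));print(onz(im,(326,308),.0706-.011+.03))"
```

```text
[0.35203594 0.24122647 0.013     ] [0.34977919 0.33228258 0.013     ] [0.31168667 0.2850986  0.015     ] [0.31993022 0.28645899 0.015     ]
[0.35328401 0.2849856  0.0896    ]
```

Call:
play_rows(series=[50,-0.002,0.001,0.01,0,0,0,50,-0.002,0.001,0.025,0,0,0,50,-0.002,0.001,0.035,0,0,0,50,-0.002,0.001,0.043,0,0,0,50,-0.002,0.001,0.047,0,0,0,50,-0.002,0.001,0.05,0,0,0,50,-0.002,0.001,0.05,0,0,0,50,-0.002,0.001,0.05,0,0,0,50,-0.002,0.001,0.05,0,0,0])

```text
time: 11.72
position: [0.3608, 0.2875, 0.021]
tool_rot: [-0.042, 3.14, 0.001]
ft_force: [-0.4, 0.8, 0.6]
grip_width: 0.683
```

```bash
python3 -c "
from h import *
snap('wrist','w6');go(.3605,.287,.0194,91.5)"
```

```text
t 11.77 pos [0.3608 0.2875 0.0211] az 91.5 grip 0.683 F [-0.8  0.8 -0.4] j1,j7 [-0.7   0.86]
shift [ 0.0003 -0.0005  0.0017] turn [0.  0.1 0. ] rows 0.0
```

View pics/w6.png

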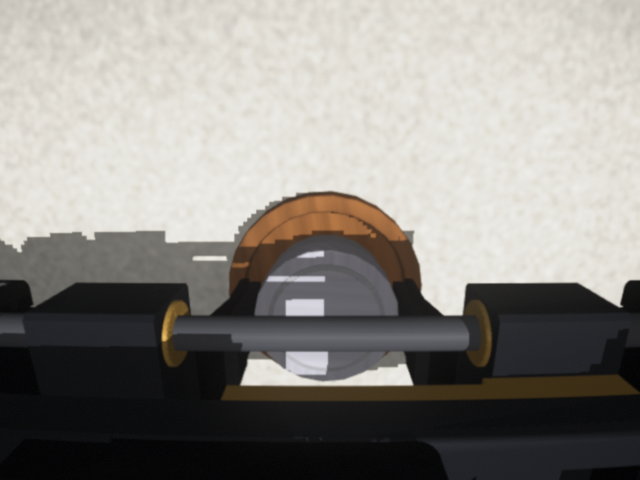

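Centred over the recess. I'll lower 1.5 mm, release and lift.

Call:
play_rows(series=[50,0,0,0.0015,0,0,0,50,0,0,0.0015,0,0,0,85,0,0,0.0015,0,0,0,85,0,0,0.0015,0,0,0,85,0,0,0.0015,0,0,0,85,0,0,0.0015,0,0,0,85,0,0,-0.02,0,0,0,85,0,0,-0.06,0,0,0,85,0,0,-0.09,0,0,0,85,0,0,-0.1,0,0,0])

```text
time: 12.6
position: [0.3625, 0.289, 0.1252]
tool_rot: [-0.041, 3.136, 0.008]
ft_force: [1.0, 0.6, 1.7]
grip_width: 0.851
```

```bash
python3 -c "
from h import *
snap('wrist','w7');snap('side','s7');go(.376,-.283,.12,91.5)"
```

```text
t 12.7 pos [0.3618 0.2884 0.1228] az 91.5 grip 0.85 F [-0.3  2.1 -0. ] j1,j7 [-0.69  0.87]
shift [ 0.0009 -0.5716  0.0009] turn [0.2 0.2 0. ] rows 13.7
```

View pics/w7.png

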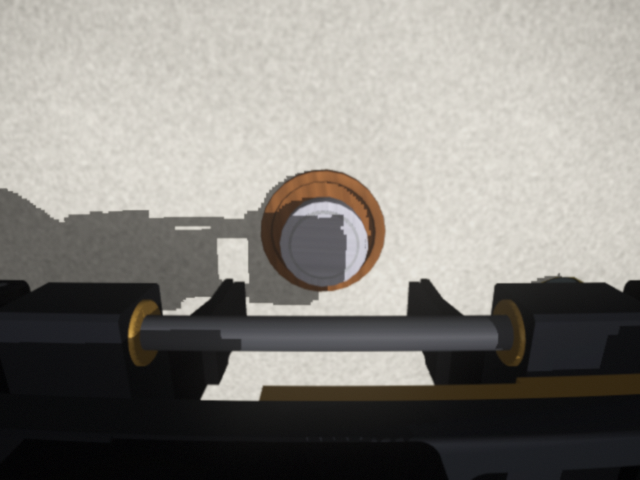

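Call:
play_rows(series=[80,-0.03,-0.02,0,0,0,0,80,-0.06,-0.045,0,0,0,0,80,-0.09,-0.07,0,0,0,5,80,-0.11,-0.1,0,0,0,8,80,-0.12,-0.135,0,0,0,10,80,-0.13,-0.17,0,0,0,12,80,-0.14,-0.205,0,0,0,14,80,-0.14,-0.24,0,0,0,16,80,-0.14,-0.28,0,0,0,18,80,-0.14,-0.32,0,0,0,18])

```text
time: 13.53
position: [0.5072, -0.0307, 0.1182]
tool_rot: [-0.451, -3.106, 0.002]
ft_force: [0.3, -0.0, -0.1]
grip_width: 0.801
```

```bash
python3 -c "
from h import *
go(.376,-.283,.12,60)
im=load('w7');print(onz(im,(324,243),.038),onz(im,(323,231),.013))"
```

```text
t 13.53 pos [ 0.5072 -0.0307  0.1182] az 73.5 grip 0.801 F [ 0.3 -0.  -0.1] j1,j7 [-0.29  1.32]
shift [ 0.054  -0.2792 -0.0012] turn [-0.1 -0.2 13.5] rows 6.8
[0.3588738  0.28767442 0.038     ] [0.35666721 0.28688178 0.013     ]
```

Call:
play_rows(series=[80,0.008,-0.04,0,0,0,2,80,0.015,-0.08,0,0,0,4,80,0.023,-0.12,0,0,0,6,80,0.03,-0.16,0,0,0,8,80,0.038,-0.2,0,0,0,10,80,0.046,-0.24,0,0,0,12,80,0.053,-0.27,0,0,0,13.5,80,0.055,-0.28,0,0,0,13.5,80,0.055,-0.28,0,0,0,13.5,80,0.055,-0.28,0,0,0,13.5])

```text
time: 14.37
position: [0.3762, -0.2808, 0.1192]
tool_rot: [-0.813, -3.032, -0.001]
ft_force: [0.3, 0.4, -0.3]
grip_width: 0.799
```

Call:
play_rows(series=[80,0,0,0,0,0,0,80,0,0,0,0,0,0,80,0,0,0,0,0,0])

```text
time: 14.62
position: [0.3774, -0.2804, 0.1203]
tool_rot: [-0.808, -3.036, -0.0]
ft_force: [-0.1, -0.7, 0.3]
grip_width: 0.8
```

```bash
python3 -c "
from h import *
im=snap('wrist','w8');go(.376,-.283,.0115,60);print(proj(im,[.376,-.283,.028]))"
```

```text
t 14.67 pos [ 0.3773 -0.2807  0.1204] az 60.2 grip 0.8 F [0.2 0.3 0. ] j1,j7 [-0.    1.64]
shift [-0.     -0.0027  0.1089] turn [ 0.  -0.   0.2] rows 2.6
[[322.61582323 246.87532871]]
```

View pics/w8.png

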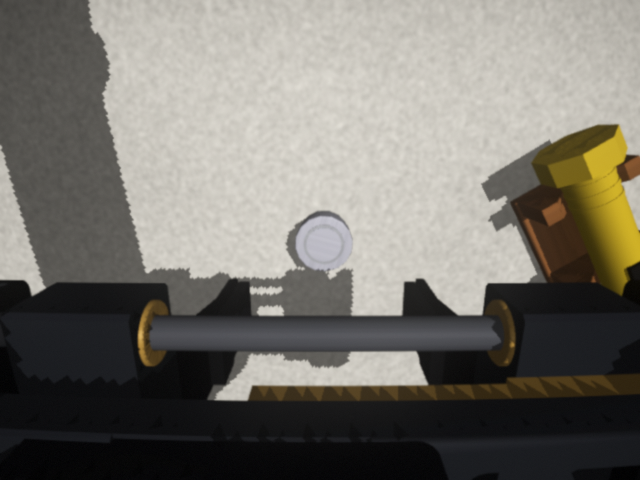

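Call:
play_rows(series=[80,0.001,-0.002,0.03,0,0,0,80,0.001,-0.002,0.065,0,0,0,80,0.001,-0.002,0.09,0,0,0,80,0.001,-0.002,0.103,0,0,0,80,0.001,-0.002,0.109,0,0,0,80,0.001,-0.002,0.109,0,0,0,80,0.001,-0.002,0.109,0,0,0,30,0.001,-0.002,0.109,0,0,0,30,0.001,-0.002,0.109,0,0,0,30,0.001,-0.002,0.109,0,0,0], force=25)

```text
time: 15.5
position: [0.3756, -0.2835, 0.0125]
tool_rot: [0.812, 3.033, 0.0]
ft_force: [0.2, 0.6, 0.3]
grip_width: 0.654
```

Call:
play_rows(series=[30,0,0,0,0,0,0,30,0,0,0,0,0,0,30,0,0,0,0,0,0,30,0,0,0,0,0,0,30,0,0,0,0,0,0,30,0,0,0,0,0,0,30,0,0,0,0,0,0])

```text
time: 16.08
position: [0.375, -0.2831, 0.0118]
tool_rot: [0.813, 3.034, 0.001]
ft_force: [-0.4, 1.1, 4.2]
grip_width: 0.452
```

```bash
python3 -c "
from h import *
go(.671,.131,.12,60)"
```

```text
t 16.08 pos [ 0.375  -0.2831  0.0118] az 60.0 grip 0.452 F [-0.4  1.1  4.2] j1,j7 [0.03 1.76]
shift [-0.0494  0.5066 -0.1079] turn [0. 0. 0.] rows 12.5
```

Call:
play_rows(series=[30,0,0,-0.02,0,0,0,30,0,0,-0.055,0,0,0,30,0,0.01,-0.09,0,0,0,30,-0.004,0.04,-0.108,0,0,0,30,-0.008,0.08,-0.108,0,0,0,30,-0.012,0.12,-0.108,0,0,0,30,-0.016,0.16,-0.108,0,0,0,30,-0.02,0.2,-0.108,0,0,0,30,-0.024,0.24,-0.108,0,0,0,30,-0.028,0.28,-0.108,0,0,0])

```text
time: 16.92
position: [0.5394, -0.053, 0.119]
tool_rot: [-0.813, -3.034, 0.0]
ft_force: [0.6, -0.9, -0.3]
grip_width: 0.457
```

Call:
play_rows(series=[30,-0.004,0.04,0,0,0,0,30,-0.008,0.08,0,0,0,0,30,-0.012,0.12,0,0,0,0,30,-0.016,0.16,0,0,0,0,30,-0.019,0.195,0,0,0,0,30,-0.021,0.22,0,0,0,0,30,-0.021,0.226,0,0,0,0,30,-0.021,0.226,0,0,0,0,30,-0.021,0.226,0,0,0,0,30,-0.021,0.226,0,0,0,0])

```text
time: 17.75
position: [0.6695, 0.128, 0.1192]
tool_rot: [-0.817, -3.033, 0.003]
ft_force: [-0.8, -0.4, -0.1]
grip_width: 0.45
```

Call:
play_rows(series=[30,0,0,0.04,0,0,0,30,0,0,0.05,0,0,0,30,0,0,0.05,0,0,0,30,0,0,0.05,0,0,0,30,0,0,0.05,0,0,0,30,0,0,0.05,0,0,0,30,0,0,0.05,0,0,0])

```text
time: 18.33
position: [0.6711, 0.1307, 0.0714]
tool_rot: [0.812, 3.032, 0.002]
ft_force: [-0.3, 0.3, 0.6]
grip_width: 0.453
```

```bash
python3 -c "
from h import *
im=snap('wrist','w9');go(.671,.131,.0205,60);a=np.radians(np.arange(0,360,30))
print(proj(im,np.c_[.671+.036*np.cos(a),.131+.036*np.sin(a),a*0+.015]).round().tolist())"
```

```text
t 18.38 pos [0.6709 0.1308 0.0711] az 60.0 grip 0.453 F [ 0.9 -0.5 -0. ] j1,j7 [-0.43  0.91]
shift [0.0001 0.0002 0.0506] turn [0.1 0.1 0. ] rows 1.2
[[356.0, 310.0], [378.0, 290.0], [387.0, 262.0], [380.0, 233.0], [358.0, 211.0], [327.0, 203.0], [296.0, 211.0], [274.0, 233.0], [267.0, 262.0], [276.0, 290.0], [298.0, 310.0], [327.0, 317.0]]
```

View pics/w9.png

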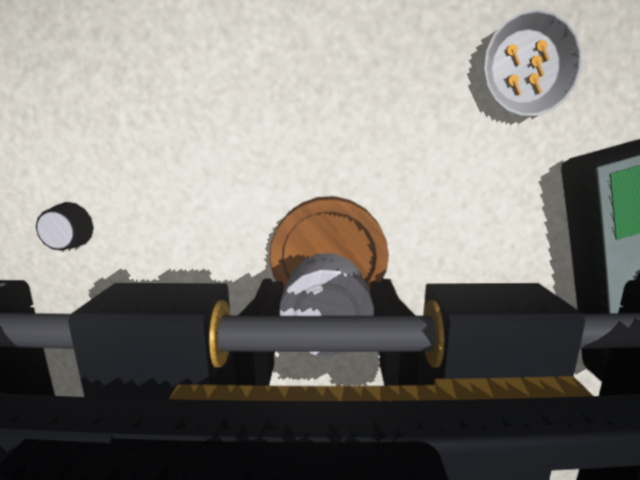

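Call:
play_rows(series=[30,0.001,0.001,0.01,0,0,0,30,0.001,0.001,0.025,0,0,0,30,0.001,0.001,0.035,0,0,0,30,0.001,0.001,0.043,0,0,0,30,0.001,0.001,0.047,0,0,0,30,0.001,0.001,0.05,0,0,0,30,0.001,0.001,0.0505,0,0,0,30,0.001,0.001,0.0505,0,0,0,30,0.001,0.001,0.0505,0,0,0,30,0.001,0.001,0.0505,0,0,0])

```text
time: 19.22
position: [0.6694, 0.1319, 0.02]
tool_rot: [-0.813, -3.034, 0.0]
ft_force: [-4.5, -1.2, 5.7]
grip_width: 0.455
```

```bash
python3 -c "
from h import *
im=snap('wrist','w10');go(.671,.131,.0198,60)"
```

```text
t 19.27 pos [0.6694 0.1319 0.0199] az 60.0 grip 0.453 F [-3.9 -1.   4.7] j1,j7 [-0.43  0.92]
shift [-0.0018 -0.      0.0001] turn [-0. -0.  0.] rows 0.0
```

View pics/w10.png

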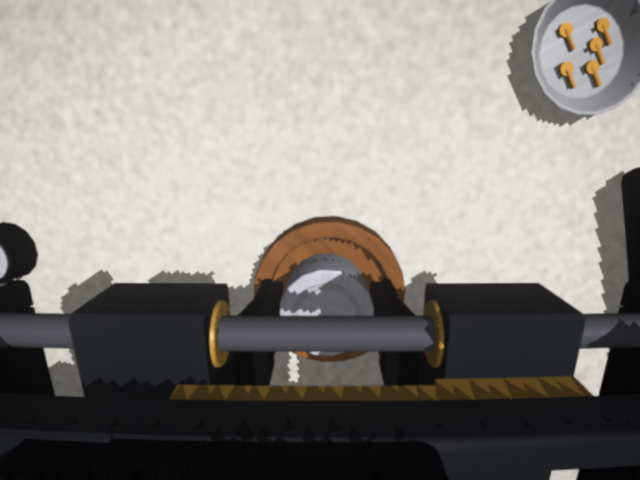

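Contact with the floor is felt (5 N), and the tin is inside the recess. Release and lift.

Call:
play_rows(series=[70,0,0,-0.0005,0,0,0,70,0,0,-0.0005,0,0,0,70,0,0,-0.0005,0,0,0,70,0,0,-0.0005,0,0,0,70,0,0,-0.0005,0,0,0,70,0,0,-0.0005,0,0,0,70,0,0,-0.03,0,0,0,70,0,0,-0.07,0,0,0,80,0,0,-0.1,0,0,0,80,0,0,-0.1,0,0,0])

```text
time: 20.1
position: [0.6744, 0.1326, 0.1273]
tool_rot: [0.81, 3.024, 0.01]
ft_force: [0.6, -0.0, 1.0]
grip_width: 0.763
```

```bash
python3 -c "
from h import *
im=snap('wrist','w11');go(.636,-.149,.12,90);go(.636,-.149,.12,60)
im=load('top0')
for p in [(436,200),(442,212),(478,184)]: print(onz(im,p,.01).round(3))"
```

```text
t 20.15 pos [0.6728 0.1324 0.124 ] az 60.0 grip 0.775 F [ 0.3 -0.1 -0.1] j1,j7 [-0.44  0.9 ]
shift [-0.1088 -0.2622  0.0031] turn [  0.3   0.4 -30. ] rows 6.8
t 20.15 pos [0.6728 0.1324 0.124 ] az 60.0 grip 0.775 F [ 0.3 -0.1 -0.1] j1,j7 [-0.44  0.9 ]
shift [-0.1088 -0.2622  0.0031] turn [0.4 0.4 0. ] rows 6.8
[ 0.613 -0.233  0.01 ]
[ 0.583 -0.248  0.01 ]
[ 0.655 -0.343  0.01 ]
```

View pics/w11.png

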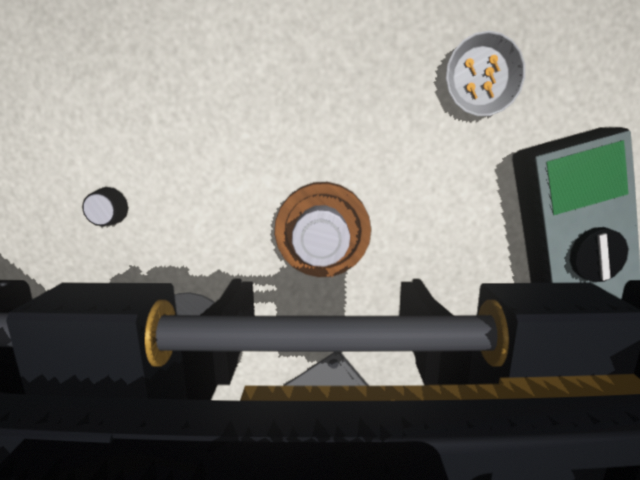

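Call:
play_rows(series=[80,-0.015,-0.035,0,0,0,0,80,-0.03,-0.07,0,0,0,0,80,-0.045,-0.11,0,0,0,0,80,-0.06,-0.15,0,0,0,0,80,-0.075,-0.19,0,0,0,0,80,-0.09,-0.225,0,0,0,0,80,-0.105,-0.255,0,0,0,0,80,-0.108,-0.261,0,0,0,0,80,-0.108,-0.261,0,0,0,0,80,-0.108,-0.261,0,0,0,0])

```text
time: 20.98
position: [0.6323, -0.1473, 0.1179]
tool_rot: [-0.813, -3.033, -0.001]
ft_force: [0.1, 0.5, -0.2]
grip_width: 0.803
```

Call:
play_rows(series=[80,0,0,0,0,0,0,80,0,0,0,0,0,0,80,0,0,0,0,0,0])

```text
time: 21.23
position: [0.6332, -0.1456, 0.1187]
tool_rot: [-0.808, -3.036, -0.001]
ft_force: [0.5, 0.3, 0.2]
grip_width: 0.802
```

```bash
python3 -c "
from h import *
im=snap('wrist','w12');go(.636,-.149,.004,60);print(proj(im,[.636,-.149,.019]))"
```

```text
t 21.28 pos [ 0.6331 -0.1461  0.1189] az 60.2 grip 0.802 F [-0.1 -0.5  0.9] j1,j7 [-0.11  1.35]
shift [-0.004  -0.0011  0.1149] turn [ 0.  -0.   0.2] rows 2.8
[[324.65063584 249.53432479]]
```

View pics/w12.png

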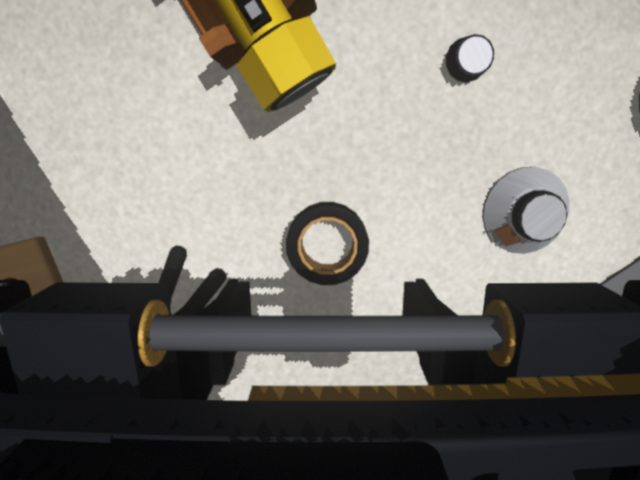

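Call:
play_rows(series=[80,-0.003,0,0.03,0,0,0,80,-0.003,0,0.065,0,0,0,80,-0.003,0,0.09,0,0,0,80,-0.003,0,0.105,0,0,0,80,-0.003,0,0.114,0,0,0,80,-0.003,0,0.114,0,0,0,80,-0.003,0,0.114,0,0,0,50,-0.003,0,0.114,0,0,0,50,-0.003,0,0.114,0,0,0,50,-0.003,0,0.114,0,0,0], force=20)

```text
time: 22.12
position: [0.6367, -0.1496, 0.0068]
tool_rot: [0.812, 3.032, 0.001]
ft_force: [0.1, 0.7, 2.1]
grip_width: 0.681
```

Call:
play_rows(series=[50,0,0,0,0,0,0,50,0,0,0,0,0,0,50,0,0,0,0,0,0,50,0,0,0,0,0,0,50,0,0,-0.02,0,0,0,50,0,0,-0.05,0,0,0,50,0,0,-0.08,0,0,0,50,0,0,-0.095,0,0,0,50,0,0,-0.095,0,0,0,50,0,0,-0.095,0,0,0])

```text
time: 22.95
position: [0.6357, -0.1497, 0.1007]
tool_rot: [0.812, 3.033, 0.001]
ft_force: [-0.5, 0.3, -1.9]
grip_width: 0.68
```

```bash
python3 -c "
from h import *
go(.5475,-.380,.1,60)"
```

```text
t 22.95 pos [ 0.6357 -0.1497  0.1007] az 60.0 grip 0.68 F [-0.5  0.3 -1.9] j1,j7 [-0.11  1.36]
shift [-0.0387 -0.2435  0.0006] turn [0.  0.1 0. ] rows 5.9
```

Call:
play_rows(series=[50,-0.005,-0.03,0,0,0,0,50,-0.01,-0.065,0,0,0,0,50,-0.016,-0.1,0,0,0,0,50,-0.022,-0.14,0,0,0,0,50,-0.028,-0.18,0,0,0,0,50,-0.034,-0.215,0,0,0,0,50,-0.038,-0.238,0,0,0,0,50,-0.039,-0.2435,0,0,0,0,50,-0.039,-0.2435,0,0,0,0,50,-0.039,-0.2435,0,0,0,0])

```text
time: 23.78
position: [0.5472, -0.3784, 0.0982]
tool_rot: [-0.812, -3.032, -0.003]
ft_force: [0.7, 0.7, -0.8]
grip_width: 0.68
```

Call:
play_rows(series=[50,0,0,0,0,0,0,50,0,0,0,0,0,0,50,0,0,0,0,0,0,50,0,0,0,0,0,0])

```text
time: 24.12
position: [0.5482, -0.3786, 0.1]
tool_rot: [0.81, 3.035, 0.001]
ft_force: [0.7, -0.6, -0.4]
grip_width: 0.68
```

```bash
python3 -c "
from h import *
im=snap('wrist','w13');im2=snap('side','s13');go(.5475,-.380,.06,60);print(proj(im,[[.5475,-.380,.05],[.5475,-.380,.012]]))
f=im2['frame'][:,:,::-1][340:460,260:420];cv2.imwrite('pics/c13.png',cv2.resize(f,None,fx=4,fy=4))"
```

```text
t 24.22 pos [ 0.5479 -0.3793  0.1002] az 60.1 grip 0.682 F [ 0.5 -0.4 -0.8] j1,j7 [0.22 1.77]
shift [-0.     -0.0008  0.0402] turn [0.  0.  0.1] rows 1.0
[[324.40817822 266.36283696]
 [324.59947144 248.46822526]]
```

View pics/w13.png

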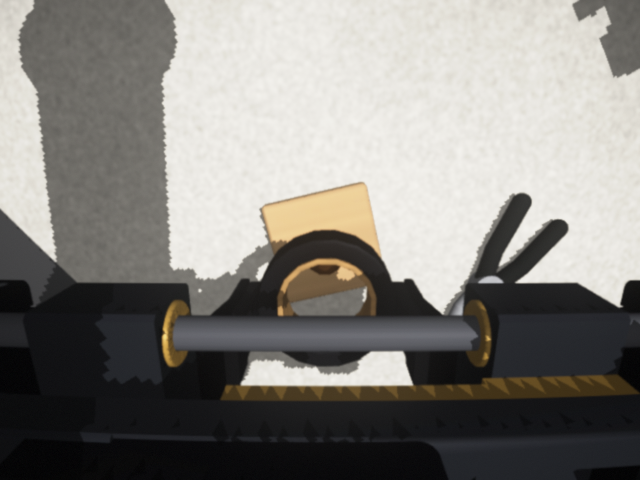

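View pics/c13.png

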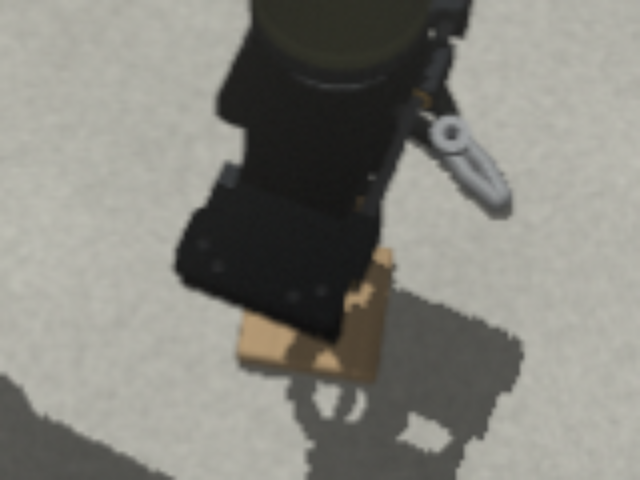

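```bash
python3 -c "
from h import *
im=load('w13')
a=onz(im,(262,207),.012);b=onz(im,(367,182),.012);e=(b-a)[:2];L=np.linalg.norm(e);e/=L
n=np.array([-e[1],e[0]]);m=(a+b)[:2]/2;print(a,b,L,m+n*.036,m-n*.036)
f=im['frame'][:,:,::-1][230:370,240:410];cv2.imwrite('pics/c13b.png',cv2.resize(f,None,fx=4,fy=4))"
```

```text
[ 0.50215898 -0.40167092  0.012     ] [ 0.52228095 -0.3336641   0.012     ] 0.07092122342695162 [ 0.47769934 -0.35745349] [ 0.5467406  -0.37788153]
```

View pics/c13b.png

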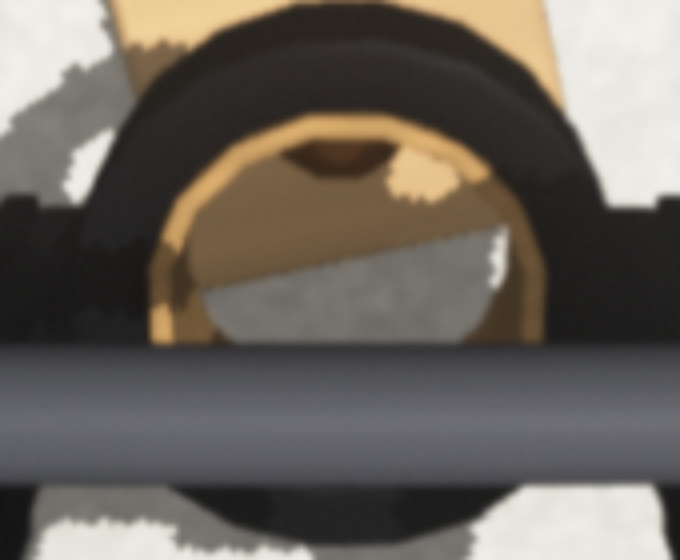

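Call:
play_rows(series=[50,0,0,0.02,0,0,0,50,0,0,0.035,0,0,0,50,0,0,0.045,0,0,0,50,0,0,0.05,0,0,0,50,0,0,0.055,0,0,0,50,0,0,0.06,0,0,0,50,0,0,0.06,0,0,0,50,0,0,0.06,0,0,0,50,0,0,0.06,0,0,0])

```text
time: 24.97
position: [0.5479, -0.3802, 0.0407]
tool_rot: [0.813, 3.034, -0.0]
ft_force: [0.7, 0.5, 0.0]
grip_width: 0.684
```

```bash
python3 -c "
from h import *
im=snap('wrist','w14');go(.548,-.379,.018,60)
f=im['frame'][:,:,::-1][170:390,200:450];cv2.imwrite('pics/c14.png',cv2.resize(f,None,fx=3,fy=2.7))"
```

```text
t 25.02 pos [ 0.5479 -0.3803  0.0408] az 60.0 grip 0.681 F [-0.4  0.6 -0.3] j1,j7 [0.23 1.79]
shift [0.0005 0.0012 0.0228] turn [0.  0.1 0. ] rows 0.5
```

View pics/c14.png

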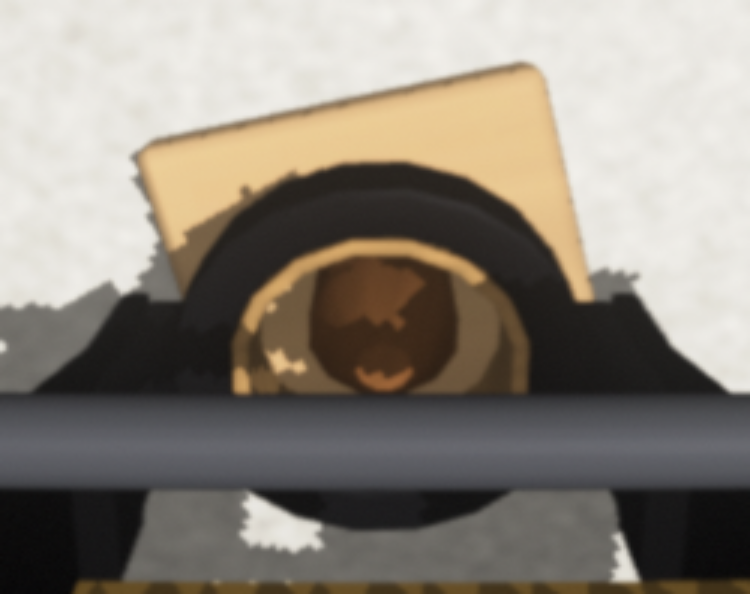

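The dowel is through the hole and centred. I'll lower, release and lift.

Call:
play_rows(series=[50,0,0,0.01,0,0,0,50,0,0,0.016,0,0,0,50,0,0,0.02,0,0,0,50,0,0,0.021,0,0,0,50,0,0,0.022,0,0,0,50,0,0,0.022,0,0,0,50,0,0,0.022,0,0,0,50,0,0,0.022,0,0,0])

```text
time: 25.68
position: [0.5469, -0.3794, 0.0187]
tool_rot: [-0.812, -3.033, -0.002]
ft_force: [-3.6, 3.5, 7.4]
grip_width: 0.679
```

Call:
play_rows(series=[85,0,0,0,0,0,0,85,0,0,0,0,0,0,85,0,0,0,0,0,0,85,0,0,0,0,0,0,85,0,0,0,0,0,0,85,0,0,-0.02,0,0,0,85,0,0,-0.06,0,0,0,85,0,0,-0.1,0,0,0,85,0,0,-0.13,0,0,0,85,0,0,-0.13,0,0,0])

```text
time: 26.52
position: [0.5508, -0.3829, 0.1562]
tool_rot: [0.81, 3.023, -0.005]
ft_force: [0.5, -0.4, 1.3]
grip_width: 0.851
```

```bash
python3 -c "
from h import *
im=snap('wrist','w15');im2=snap('side','s15');snap('top','t15');go(.548,-.379,.15,60)"
```

```text
t 26.67 pos [ 0.5474 -0.3798  0.1478] az 60.0 grip 0.85 F [-0.5  1.1 -0.7] j1,j7 [0.21 1.75]
shift [-0.0001  0.001  -0.0022] turn [0. 0. 0.] rows 0.1
```

View pics/w15.png

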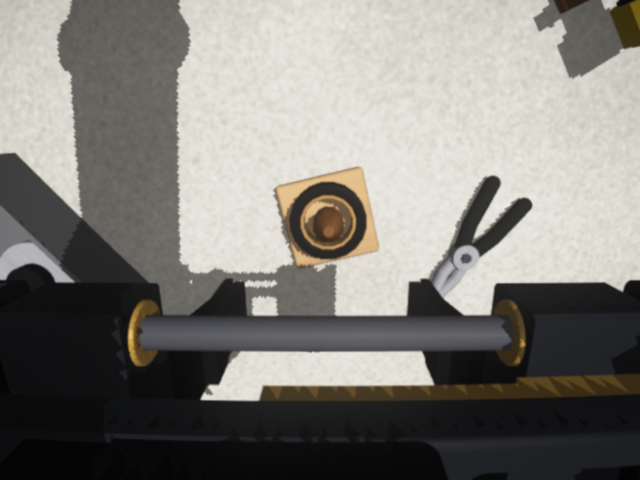

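View pics/s15.png

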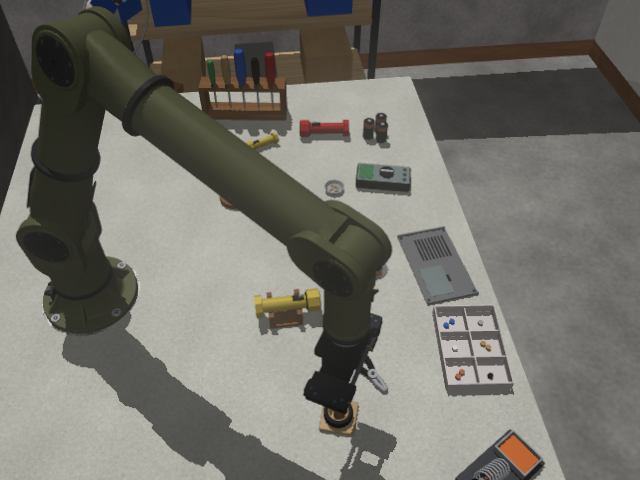

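View pics/t15.png

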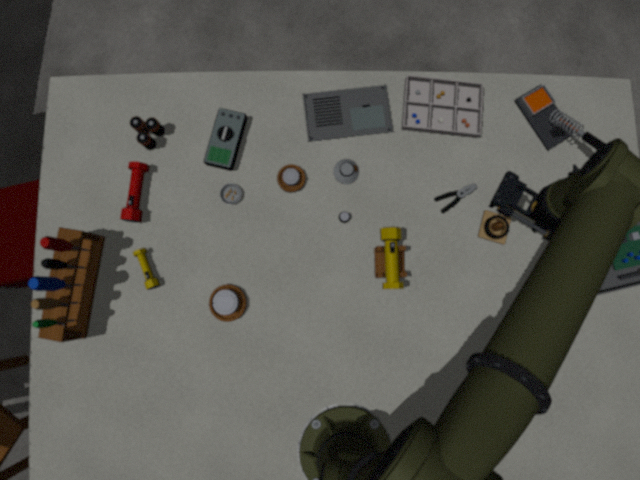

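```bash
python3 - <<'E'
from seg import *
im=load('t15');f=cv2.GaussianBlur(im['frame'],(3,3),0).astype(float);r,g,b=f[...,0],f[...,1],f[...,2]
def cen(M,box,z):
    x0,x1,y0,y1=box;m=np.zeros(r.shape,np.uint8);m[y0:y1,x0:x1]=M[y0:y1,x0:x1]
    cs=max(comps(im,m,20),key=lambda q:q[1][4]);pts=np.argwhere(cs[3])[:,::-1].astype(np.int32)
    h=cv2.convexHull(pts);mo=cv2.moments(h);c=(mo['m10']/mo['m00'],mo['m01']/mo['m00'])
    print(np.round(c,1),onz(im,c,z).round(4)[:2],'rect',[np.round(v,1) for v in cv2.minAreaRect(h)])
bl=b-(r+g)/2
print('torch (expect centre .467,-.114ish)');cen((b<.5*r)&(g>.68*r),(365,420,220,300),.043)
print('flux');cen(bl>-3,(205,250,280,325),.03)
print('tinner');cen(bl>-3,(275,308,162,195),.03)
print('coasters');cen((b<.75*r)&(g<.78*r),(200,255,275,330),.0075);cen((b<.75*r)&(g<.78*r),(270,312,158,200),.0075)
print('roll');cen(r<75,(478,510,212,240),.0215)
w=load('w15');print('wrist roll',onz(w,(328,220),.031))
o=im['frame'][:,:,::-1]
z=lambda s,x,y:cv2.resize(s['frame'][y-30:y+30,x-40:x+40,::-1],None,fx=5,fy=5,interpolation=cv2.INTER_CUBIC)
s=load('s15')
cv2.imwrite('pics/c15.png',np.vstack([np.hstack([z(im,229,302),z(im,291,178)]),np.hstack([z(im,391,260),z(s,339,415)])]))
E
```

```text
torch (expect centre .467,-.114ish)
[391.3 257.5] [ 0.4664 -0.1128] rect [array([390.4, 257.6]), array([61.3, 28.1]), np.float64(87.8)]
flux
[225.4 301.7] [0.3609 0.2855] rect [array([225.5, 301.5]), array([23., 25.]), np.float64(90.0)]
tinner
[290.6 176.4] [0.6682 0.1301] rect [array([290.5, 176.5]), array([15., 15.]), np.float64(90.0)]
coasters
[227.5 302.5] [0.3585 0.2847] rect [array([227.5, 302.5]), array([35., 35.]), np.float64(90.0)]
[291.2 177.8] [0.6701 0.1302] rect [array([291. , 177.5]), array([25., 26.]), np.float64(90.0)]
roll
[497.2 225.1] [ 0.548  -0.3836] rect [array([496.5, 225. ]), array([26., 25.]), np.float64(90.0)]
wrist roll [ 0.54227775 -0.37697271  0.031     ]
```

View pics/c15.png

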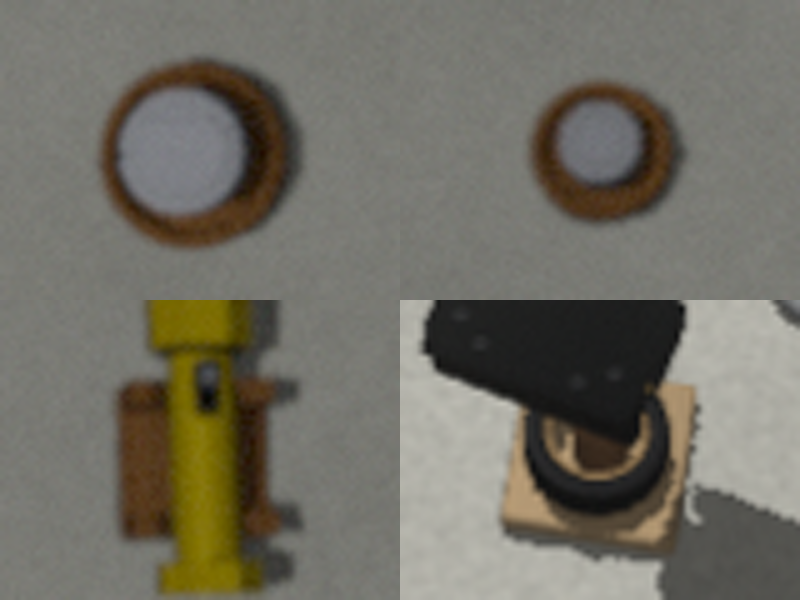

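```bash
python3 -c "
from h import *
print(get_state()['time']);print(close_job())"
```

```text
26.6667
the job is handed in; nothing more can be done
None
```

All four things are placed, and I handed the job in at 26.7 s of robot time with the gripper open and clear.

My last pictures gave these horizontal offsets, all inside the limits:

| Item | Position in its holder |
|---|---|
| Torch | in both notches with the switch up; within about 1 mm of centre along and across, and nearly parallel to the cradle |
| Flux tin | about 2.5 mm off centre in the wide coaster |
| Tip-tinner tin | about 2 mm off centre in the small coaster |
| Tape roll | about 3 mm off centre round the dowel |

- **Height and tilt:** I judged these by eye from the pictures. For the tip-tinner tin and the roll, I also felt 5–7 N of contact as they touched down. For the other two I relied on the release height.
- **Speaker and pliers:** they look unmoved in the top view, but I did not measure them.
- **Camera disagreement:** the wrist camera read about 3 mm differently from the fixed cameras along the tool's x axis, and up to about 8 mm on the final check of the roll. The other two differed from each other by 3–6 mm. I allowed for this when placing, and each fit looked right in the wrist pictures.

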